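Load the controller test fixture from the inspection turntable

TASK

Take every small finned controller module off the free-spinning inspection turntable and lay each one flat in a nest of its own in the test fixture (any nest, either way round). Then lower the pressure plate over the fixture's two locating pins until it rests flush on all four posts, and finally swing the hold-down clamp fully down over the plate. Leave the other things on the bench where they are.

Things in the scene. Friction and masses are not known exactly. Their poses are not given: they have to be found in the camera images.
- module0: finned aluminium controller module with a black connector at its +x end: a block 70 mm long (x), 44 mm wide (y), 30 mm high (z); origin at the centre of its underside. At the start it lies flat on the turntable's platter. There are three or four modules, all alike; an absent one has no pose.
- module1: finned aluminium controller module with a black connector at its +x end: a block 70 mm long (x), 44 mm wide (y), 30 mm high (z); origin at the centre of its underside. At the start it lies flat on the turntable's platter. There are three or four modules, all alike; an absent one has no pose.
- module2: finned aluminium controller module with a black connector at its +x end: a block 70 mm long (x), 44 mm wide (y), 30 mm high (z); origin at the centre of its underside. At the start it lies flat on the turntable's platter. There are three or four modules, all alike; an absent one has no pose.
- module3: finned aluminium controller module with a black connector at its +x end: a block 70 mm long (x), 44 mm wide (y), 30 mm high (z); origin at the centre of its underside. At the start it lies flat on the turntable's platter. There are three or four modules, all alike; an absent one has no pose.
- turntable: foot of the inspection turntable, fixed to the bench; origin on the spin axis at bench height. It carries a flat round platter, 300 mm across, whose top is 40 mm above the bench and which spins freely when touched (it coasts for some seconds).
- platter (a joint): angle of the turntable's free-spinning platter (rad, anticlockwise from above; at most about 9 turns either way)
- fixture: test fixture fixed to the bench: dark steel base 230 x 150 x 12 mm (x, y, z), origin at the centre of its underside. It has four nests in two rows of two, four steel posts at x = +-94, y = +-45 mm (17.6 mm across, flat tops 45 mm above the origin) and a hold-down clamp at the middle of its +y side.
- nest0 (a point): centre of the floor of a nest at (41.5, 37.5, 12) mm in the fixture's frame, axes as the fixture's: an oblong 78 (x) by 52 (y) mm inside, framed by white ridges 4 mm thick and 8 mm high
- nest1 (a point): centre of the floor of a nest at (41.5, -37.5, 12) mm in the fixture's frame, axes as the fixture's: an oblong 78 (x) by 52 (y) mm inside, framed by white ridges 4 mm thick and 8 mm high
- nest2 (a point): centre of the floor of a nest at (-41.5, 37.5, 12) mm in the fixture's frame, axes as the fixture's: an oblong 78 (x) by 52 (y) mm inside, framed by white ridges 4 mm thick and 8 mm high
- nest3 (a point): centre of the floor of a nest at (-41.5, -37.5, 12) mm in the fixture's frame, axes as the fixture's: an oblong 78 (x) by 52 (y) mm inside, framed by white ridges 4 mm thick and 8 mm high
- pin0 (a point): foot of a locating pin, centre of the top of the post at (94, -45, 45) mm in the fixture's frame: pin 10 mm across, rising 23 mm above the post, the last 6 mm tapered. The plate rests on the post tops.
- pin1 (a point): the same for the second pin, at (-94, 45, 45) mm in the fixture's frame; the other two posts have no pin
- plate: grey pressure plate 220 x 124 x 8 mm (x, y, z), origin at the centre of its underside, lying flat on the bench at the start, mass about 0.4 kg. Two 13 mm holes at (94, -45) and (-94, 45) mm fit over the fixture's pins (it may be turned end for end). On top a black bar handle along x: bar 84 mm long, 18 mm wide, 14 mm high, its top 50 mm above the origin, with a gap of 28 mm below the bar.
- clamp (a joint): hold-down clamp's angle: 0 = fully down over the plate (its bar level, its rubber foot about 1 mm above a plate that rests on all posts), grows as it opens upward and outward to 2.1 rad; starts open at 1.7 to 2.0. Stiff enough to stay where it is left.
- clamp_hinge (a point): pivot of the clamp at (0, 103, 70) mm in the fixture's frame; axes are the fixture's. The clamp is a 14 mm wide steel bar that turns about the fixture's x axis; closed, it points to the fixture's -y.
- clamp_knob (a point): top of the round rubber knob (20 mm across, 12 mm high) at the clamp bar's free end, 62 mm along the bar from the pivot and 15 mm off the bar's centre line (on top when closed, on the outer +y side when open)
- solder_spool: bystander: metal spool of solder, 60 mm across, 40 mm high
- flux_jar: bystander: jar 56 mm across, 60 mm high
- multimeter: bystander: orange multimeter 150 x 75 x 34 mm
Not all that is in view belongs to the job. What is shaped like the module1 but orange or pink is not meant. What is shaped like the module0 but green is not meant.

How it is judged:
On the way, in this order (a step that is already met when the one before it is completed fails the run):
1. every module that is present lies flat in a nest of the fixture, let go (x of module0 in the frame of fixture between -0.052 and 0.052 m and y of module0 in the frame of fixture between -0.048 and 0.048 m and z of module0 in the frame of fixture between 0.007 and 0.016 m and angle between each of module0, module1, module2, module3's own z axis and vertical below 0.08 rad and x of module1 in the frame of fixture between -0.052 and 0.052 m and y of module1 in the frame of fixture between -0.048 and 0.048 m and z of module1 in the frame of fixture between 0.007 and 0.016 m and x of module2 in the frame of fixture between -0.052 and 0.052 m and y of module2 in the frame of fixture between -0.048 and 0.048 m and z of module2 in the frame of fixture between 0.007 and 0.016 m and x of module3 in the frame of fixture between -0.052 and 0.052 m and y of module3 in the frame of fixture between -0.048 and 0.048 m and z of module3 in the frame of fixture between 0.007 and 0.016 m and contact force between the fingers and module0 below 0.5 N and contact force between the fingers and module1 below 0.5 N and contact force between the fingers and module2 below 0.5 N and contact force between the fingers and module3 below 0.5 N), for 0.2 s.
2. the pressure plate rests flush on the posts over the pins, with the clamp still open (x of plate in the frame of fixture between -0.004 and 0.004 m and y of plate in the frame of fixture between -0.004 and 0.004 m and z of plate in the frame of fixture between 0.042 and 0.048 m and angle between plate's own z axis and vertical below 0.03 rad and angle between the x axis of plate and the x axis of fixture, either way round below 0.06 rad and value of joint clamp above 0.5 rad), for 0.2 s.
3. the clamp is fully down over the plate (value of joint clamp below 0.1 rad), for 0.2 s.
At the end, for the whole second after the job is handed in: Every present module lies flat (within 0.08 rad) in a nest of the fixture, its underside within 5 mm of the nest floor; the plate sits on the pins within 4 mm sideways, 3 mm of flush height, 0.03 rad of level and 0.06 rad of the fixture's direction; the clamp reads below 0.1 rad; all is at rest (x of module0 in the frame of fixture between -0.052 and 0.052 m and y of module0 in the frame of fixture between -0.048 and 0.048 m and z of module0 in the frame of fixture between 0.007 and 0.016 m and angle between each of module0, module1, module2, module3's own z axis and vertical below 0.08 rad and x of module1 in the frame of fixture between -0.052 and 0.052 m and y of module1 in the frame of fixture between -0.048 and 0.048 m and z of module1 in the frame of fixture between 0.007 and 0.016 m and x of module2 in the frame of fixture between -0.052 and 0.052 m and y of module2 in the frame of fixture between -0.048 and 0.048 m and z of module2 in the frame of fixture between 0.007 and 0.016 m and x of module3 in the frame of fixture between -0.052 and 0.052 m and y of module3 in the frame of fixture between -0.048 and 0.048 m and z of module3 in the frame of fixture between 0.007 and 0.016 m and x of plate in the frame of fixture between -0.004 and 0.004 m and y of plate in the frame of fixture between -0.004 and 0.004 m and z of plate in the frame of fixture between 0.042 and 0.048 m and angle between plate's own z axis and vertical below 0.03 rad and angle between the x axis of plate and the x axis of fixture, either way round below 0.06 rad and value of joint clamp below 0.1 rad and linear speed of each of module0, module1, module2, module3, plate below 0.02 m/s); the robot touches nothing.
It fails at once if another thing on the bench is pushed more than 3 cm from its place (distance of any of solder_spool, flux_jar, multimeter from where it was at the start of the episode above 0.03 m).
Of module0, module1, module2, module3 only 3 to 4 are there at a start; the rules pass over those that are not, and their reading is None.
At some moment in a run one of module0, module1, module2, module3, plate may be knocked a few centimetres aside while the robot is not near it.
Once in a run the grip may slacken for a moment while it holds something.
It also fails if it takes over 200 s, if anything falls off the work surface, if the arm or the gripper's body presses on something with over 40 N, if the wrist force passes 120 N, or if a joint passes its speed limit or range.

ROBOT

A 7-joint arm with a two-finger parallel gripper is mounted at the origin on the work surface. World frame = base frame: x ahead of the robot, y to its left, z up, the work surface at z = 0. Lengths are in m, angles in rad, forces in N, time in s.
With the tool pointing down it reaches from about 0.4 to 0.875 m from the base axis. Payload 4.4 kg.
Tool frame: the origin (TCP) lies at the very end of the fingers, on their centre line; the grasp point (between the pads) lies 19 mm behind it; z points along the fingers, y is the direction in which the jaws open and shut (so a half turn about z gives the same grasp; the last joint's range is limited). The gripper opens to 85 mm and grips with 20 to 120 N. Pads are 22 mm wide; open, the fingers measure 114 mm over their backs; the gripper's body (76 mm by 85 mm) begins 54 mm behind the grasp point. The pads swing forward as they close: fully open they stand 13 mm farther back than shut.
Start: joints at [1.166, 0.628, 0.038, 1.517, -0.027, 0.996, -0.02], TCP at [0.216, -0.613, 0.231] pointing down, gripper open.
Joint ranges: [-3.06, 3.06], [-0.37, 2.12], [-1.25, 1.32], [0.18, 2.47], [-1.1, 4.24], [0.23, 1.98], [-2.94, 2.94]. Speed limits (rad/s): [2.57, 2.57, 3.14, 3.14, 3.14, 3.14, 3.14].

INTERFACE

Orientations are given as a unit quaternion [x, y, z, w].
In Python, from cell import status, eyes, env gives the robot as it stands.
- The arm moves only by the tool drive_tool, never from a script. Its argument "motion" is a list that holds one entry, the list of rows, each a list of 6 numbers: the shift along the tool's x, y, z in mm, then the turn, a rotation vector about the tool's x, y, z in degrees. In form: [[[dx, dy, dz, ax, ay, az], ...]]. A call has 1 to 5 rows; each row shifts and turns the commanded pose from where the row before left it, along the tool's axes as they then stand; what a row does not reach is not made up. A row lasts 1/10 s, in which the tool goes at most 50 mm and 8.59 degrees, less where a joint would pass 70% of its speed; a pose out of reach is approached as far as the arm can. A call with a gripper value outside its range is refused whole. "claw" is the finger opening in mm, from 0 to 85.4, set as the call begins (left out, the last holds). The fingers move at their own pace and stop on an object; the grip force is fixed at half the most. Time passes only in rows, so rows that do not move let the fingers close. It gives the time, the measured TCP pose, the force and the opening at its end, in the units of the state.
- status.read_state(): the state, without advancing time (a new reading comes with each control period).
- eyes.get_image(name): name is "scene" or "top" or "wrist"; returns a dict with "color" (420x560x3 uint8, blue, green, red), "intrinsics" (3x3 intrinsics, pixels), "R" (3x3) and "t" (3): a world point X has camera coordinates R X + t. Camera axes: x right, y down, z forward; pixel columns grow to the right and rows downward; lengths in m; the calibration is good to about 2 mm. The wrist camera is an equidistant fisheye: a pixel r from the principal point sees the ray r / f radians off the axis. A picture is of the moment at which its call begins. There is no depth.
- env.job_done(): hands the job in, once; it reports no verdict.
The state is a dict: "time_s": time; "qpos": joint angles; "qd": joint speeds; "joint_torque": joint torques, N m; "tool_pos": TCP position; "ee_rot": TCP orientation; "contact_force": force on the tool from outside, world axes, zero at the start; "torque": the same for the moment, N m; "gripper_width": finger opening in m.
Only numpy, scipy, OpenCV 4.12 (cv2) and the standard library are available. Lean on these libraries where they do the work, as an engineer would, in place of code of your own. Each camera call takes 0.05 s, during which the arm holds its last target.

## Working session

There is one attempt and no reset: what is moved stays moved. The work goes in short steps, Python scripts to look and compute and a tool call to move; the robot and the scene stay as the last step left them, time stands still between calls to the robot, and variables do not carry over. Pictures are saved under pics/ and viewed, and the job is handed in when it is done.

Besides the shell and the picture viewer there is one more tool, called after "Emit:" as name(argument=value, ...) on one line, values as JSON. drive_tool: Moves the arm, as the interface text tells. Its arguments: {"type":"object","properties":{"motion":{"type":"array"},"claw":{"type":"number"}},"required":["motion"]}

```bash
ls; mkdir -p pics
cat > h.py <<'E'
import numpy as np, cv2
from cell import status, eyes, env
from scipy.spatial.transform import Rotation as Rn
def snap(n,f):
    im=eyes.get_image(n); cv2.imwrite('pics/'+f,im['color']); return im
def ray(im,u,v,fish=False):
    K=np.array(im['intrinsics']);R=np.array(im['R']);t=np.array(im['t'])
    x=(u-K[0,2])/K[0,0];y=(v-K[1,2])/K[1,1]
    if fish:
        r=np.hypot(x,y); d=np.array([np.sin(r)*x/max(r,1e-9),np.sin(r)*y/max(r,1e-9),np.cos(r)])
    else: d=np.array([x,y,1.])
    return -R.T@t, R.T@d
def onz(im,u,v,z,fish=False):
    c,d=ray(im,u,v,fish); return c+d*(z-c[2])/d[2]
def proj(im,X,fish=False):
    K=np.array(im['intrinsics']);p=np.array(im['R'])@np.array(X)+np.array(im['t'])
    if fish:
        r=np.hypot(p[0],p[1]);th=np.arctan2(r,p[2]);return K[0,2]+K[0,0]*th*p[0]/r,K[1,2]+K[1,1]*th*p[1]/r
    return K[0,0]*p[0]/p[2]+K[0,2],K[1,1]*p[1]/p[2]+K[1,2]
E
python3 - <<'E'
from h import *
for n in ('scene','top','wrist'):
    im=snap(n,n+'0.png'); print(n,np.round(im['intrinsics'],1).tolist(),np.round(im['R'],3).tolist(),np.round(im['t'],3))
s=status.read_state()
print(s)
E
```

```text
pics
scene [[471.0, 0.0, 277.5], [0.0, 471.0, 206.9], [0.0, 0.0, 1.0]] [[-0.686, 0.728, 0.005], [0.553, 0.525, -0.647], [-0.473, -0.441, -0.763]] [ 0.431 -0.211  1.826]
top [[403.1, 0.0, 284.6], [0.0, 403.1, 208.7], [0.0, 0.0, 1.0]] [[0.03, -0.999, 0.012], [-0.985, -0.031, -0.167], [0.167, -0.007, -0.986]] [-0.101  0.526  1.279]
wrist [[325.2, 0.0, 278.7], [0.0, 325.2, 214.5], [0.0, 0.0, 1.0]] [[0.332, -0.943, -0.002], [-0.905, -0.319, 0.282], [-0.267, -0.091, -0.959]] [-0.65  -0.037  0.38 ]
{'time_s': 0.15, 'qpos': array([ 1.16617825,  0.62911839,  0.03846091,  1.5181244 , -0.0269618 ,
        0.99628261, -0.02001112]), 'qd': array([ 0.0010255 , -0.00307485, -0.0003721 , -0.00395298,  0.00194242,
        0.00082188, -0.00151823]), 'joint_torque': array([ 1.23643811e-03, -5.63801658e+01,  1.22784041e+00, -1.93653774e+01,
        1.11250766e-02,  7.41350086e-03, -1.01562304e-05]), 'tool_pos': array([ 0.21590335, -0.61260796,  0.23061492]), 'ee_rot': array([ 9.85684342e-01,  1.68599758e-01, -1.41167281e-04, -6.93076067e-04]), 'contact_force': array([-0.40657389, -0.40015681,  0.11866669]), 'torque': array([-0.02720101, -0.03383161, -0.01956921]), 'gripper_width': 0.08568713351952992}
```

View pics/scene0.png

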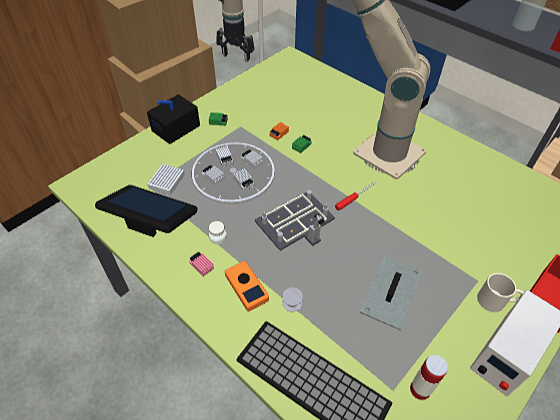

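View pics/top0.png

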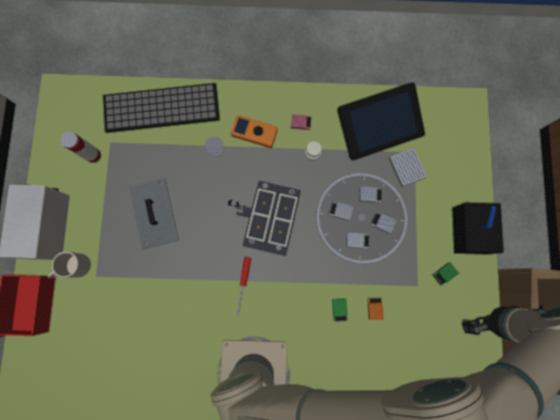

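View pics/wrist0.png

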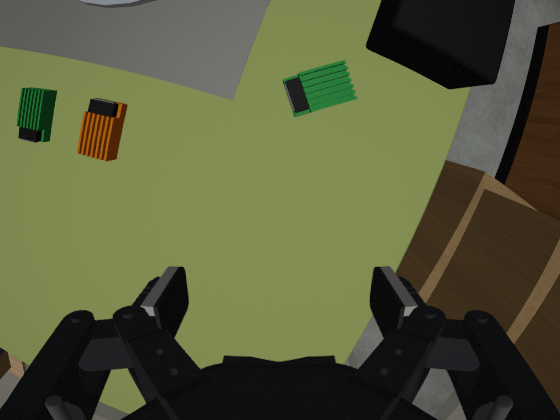

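The top view shows four grey modules on the platter at about (371,194), (343,211), (385,223) and (358,240).
Look-alikes:
- pink (301,122)
- orange (376,308)
- green (340,309) and (446,273)
- large white finned block (408,167)

All of these are off the platter and not meant. Next is a close crop to check.

Run:
```python
from h import *
c=cv2.imread('pics/top0.png')
a=cv2.resize(c[165:270,310:415],(600,600),interpolation=cv2.INTER_CUBIC); cv2.imwrite('pics/c1.png',a)
a=cv2.resize(c[170:265,220:310],(568,600),interpolation=cv2.INTER_CUBIC); cv2.imwrite('pics/c2.png',a)
a=cv2.resize(c[170:260,115:195],(533,600),interpolation=cv2.INTER_CUBIC); cv2.imwrite('pics/c3.png',a)
```

```text
(no output)
```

View pics/c1.png

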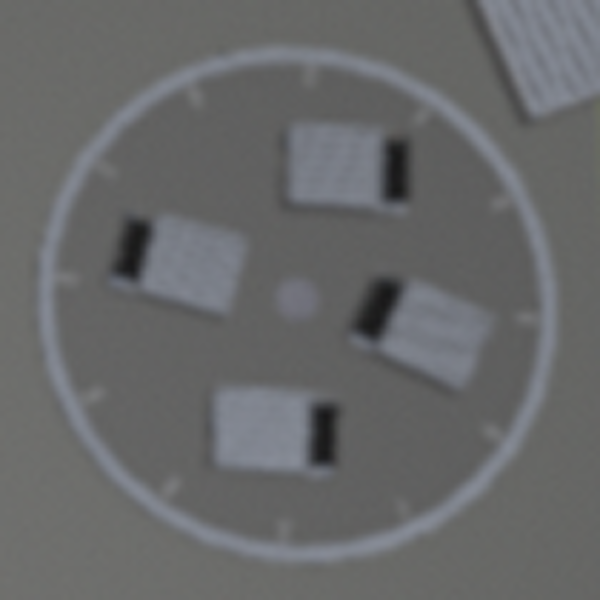

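View pics/c2.png

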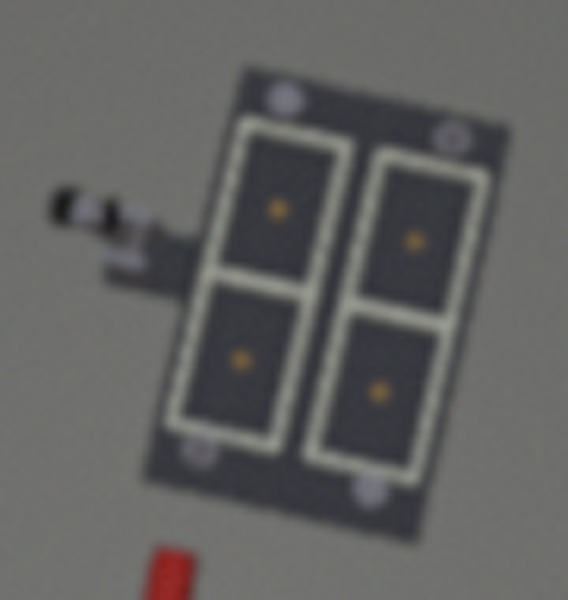

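View pics/c3.png

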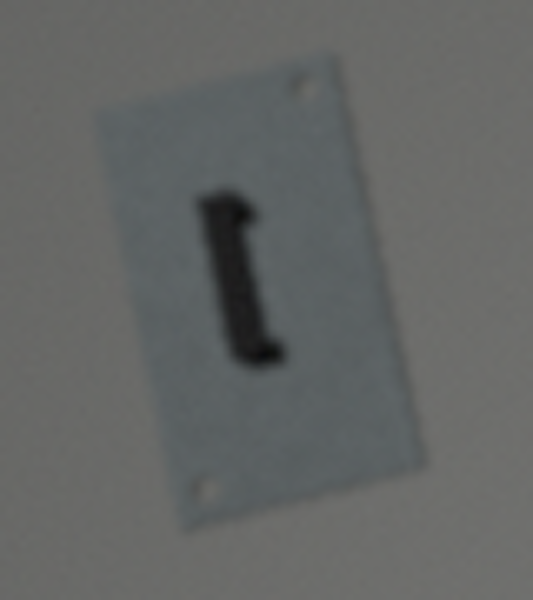

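```bash
cat >> h.py <<'E'
def tgt(pos,yawdeg,n=None):
    """plan: rows from current measured pose to pos (TCP) with tool down, tool-x yaw"""
    s=status.read_state(); p=s['tool_pos'];R0=Rn.from_quat(s['ee_rot'])
    c=np.cos(np.radians(yawdeg));sn=np.sin(np.radians(yawdeg))
    R1=Rn.from_matrix(np.array([[c,sn,0],[sn,-c,0],[0,0,-1.]]))
    d=R0.inv().apply(np.array(pos)-p)*1000; w=np.degrees((R0.inv()*R1).as_rotvec())
    M=R0.as_matrix()
    print('t',round(s['time_s'],2),'pos',np.round(p*1000,1),'yaw',round(np.degrees(np.arctan2(M[1,0],M[0,0])),2),'tilt',np.round(M[:2,2]*57.3,2),'F',np.round(s['contact_force'],1),'w',round(s['gripper_width']*1000,1))
    print('tool shift mm',np.round(d,1),'turn deg',np.round(w,2))
E
python3 - <<'E'
from h import *
im=eyes.get_image('top'); print(np.linalg.norm(im['t']))
f=lambda x,y,s,o:(o[0]+(x+.5)/s-.5,o[1]+(y+.5)/s-.5)
for x,y in [(279,209),(241,360),(415,241),(379,391)]:
    print('nest',onz(im,*f(x,y,6.31,(220,170)),.012)[:2])
for x,y in [(302,85),(203,487)]: print('hole',onz(im,*f(x,y,6.667,(115,170)),.008)[:2])
for x,y in [(97,110),(340,52),(427,465),(183,530)]: print('plate corner',onz(im,*f(x,y,6.667,(115,170)),.008)[:2])
print('tt',onz(im,*f(298,300,5.714,(310,165)),.04)[:2])
# module top corners (incl connector approx)
for nm,q in dict(a=[(291,125),(411,130),(408,208),(290,203)],b=[(128,212),(247,238),(228,312),(112,285)],c=[(393,275),(492,318),(463,388),(352,345)],d=[(215,388),(340,395),(336,470),(215,465)]).items():
    p=np.array([onz(im,*f(x,y,5.714,(310,165)),.07)[:2] for x,y in q]); print(nm,p.mean(0),np.round(np.linalg.norm(np.diff(p,axis=0,append=p[:1]),axis=1),3),np.degrees(np.arctan2(*(p[1]-p[0])[::-1])),np.degrees(np.arctan2(*(p[2]-p[3])[::-1])))
E
```

```text
1.386210528245285
nest [ 0.55235938 -0.01417677]
nest [0.47054722 0.00278888]
nest [ 0.53732894 -0.08734574]
nest [ 0.45635094 -0.07070095]
hole [0.61219639 0.34173625]
hole [0.40605344 0.37408901]
plate corner [0.59578459 0.44452135]
plate corner [0.63009523 0.32379934]
plate corner [0.42041243 0.26393837]
plate corner [0.38447833 0.38209646]
tt [ 0.50941116 -0.3393916 ]
a [ 0.5825508  -0.36315437] [0.069 0.045 0.067 0.045] -90.57593483656133 -90.62807534299465
b [ 0.52453251 -0.26597368] [0.069 0.044 0.067 0.043] -100.7346692237479 -101.48152949763413
c [ 0.48919975 -0.40480709] [0.06  0.044 0.066 0.047] -112.24374207584812 -109.75642375793065
d [ 0.4314388  -0.32116691] [0.07  0.042 0.067 0.043] -91.43621373695558 -90.6037405794011
```

The crop shows four grey modules with black connectors, so all four are present. The fixture is at about (0.504,-0.042), yaw −11.6°. The plate is at about (0.508,0.355), yaw 16.6°.

```bash
cat >> h.py <<'E'
def down(y):
    c=np.cos(np.radians(y));s=np.sin(np.radians(y)); return Rn.from_matrix(np.array([[c,s,0],[s,-c,0],[0,0,-1.]]))
def plan(pos,yaw,vmax=45,wmax=8.4,show=True):
    s=status.read_state(); p=s['tool_pos']*1.;R0=Rn.from_quat(s['ee_rot']); M=R0.as_matrix()
    print('t',round(s['time_s'],2),'pos',np.round(p*1000,1),'yaw',round(np.degrees(np.arctan2(M[1,0],M[0,0])),2),'tilt',np.round(M[:2,2]*57.3,2),'F',np.round(s['contact_force'],1),'w',round(s['gripper_width']*1000,1),'j7',round(s['qpos'][6],2))
    pos=np.array(pos,float); w=(R0.inv()*down(yaw)).as_rotvec(degrees=True)
    n=int(max(np.ceil(np.linalg.norm(pos-p)*1000/vmax),np.ceil(np.linalg.norm(w)/wmax),1))
    R=R0;q=p.copy();rows=[]
    step=Rn.from_rotvec(w/n,degrees=True)
    for k in range(n):
        tq=p+(pos-p)*(k+1)/n
        d=np.round(R.inv().apply(tq-q)*1000,1); a=np.round(w/n,2)
        q=q+R.apply(d)/1000; R=R*Rn.from_rotvec(a,degrees=True)
        rows.append(d.tolist()+a.tolist())
    for i in range(0,n,5): print([rows[i:i+5]])
def at(): 
    s=status.read_state(); M=Rn.from_quat(s['ee_rot']).as_matrix(); print('t',round(s['time_s'],2),'pos',np.round(s['tool_pos']*1000,1),'yaw',round(np.degrees(np.arctan2(M[1,0],M[0,0])),2),'tilt',np.round(M[:2,2]*57.3,2),'F',np.round(s['contact_force'],1),'w',round(s['gripper_width']*1000,1),'j7',round(s['qpos'][6],2))
E
python3 -c "
from h import *
plan([.54,-.34,.24],89.5)"
```

```text
t 0.2 pos [ 215.9 -612.7  230.7] yaw 19.41 tilt [-0.02  0.06] F [-0.4 -0.5 -0.6] w 85.4 j7 -0.02
[[[39.6, -15.0, -0.9, -0.01, -0.0, -7.01], [41.2, -10.0, -0.9, -0.01, -0.0, -7.01], [42.0, -4.9, -0.9, -0.01, -0.0, -7.01], [42.4, 0.3, -1.0, -0.01, -0.0, -7.01], [42.0, 5.4, -0.9, -0.01, -0.0, -7.01]]]
[[[41.0, 10.6, -0.9, -0.01, -0.0, -7.01], [39.5, 15.4, -0.9, -0.01, -0.0, -7.01], [37.2, 20.2, -0.9, -0.01, -0.0, -7.01], [34.6, 24.5, -0.9, -0.01, -0.0, -7.01], [31.2, 28.6, -0.9, -0.01, -0.0, -7.01]]]
```

Emit:
drive_tool(motion=[[[39.5,-15,-1,0,0,-7],[41,-10,-1,0,0,-7],[42,-5,-1,0,0,-7],[42.5,0.5,-1,0,0,-7],[42,5.5,-1,0,0,-7]]])

```text
time_s: 0.7
tool_pos: [0.3791, -0.4756, 0.2363]
ee_rot: [0.888, 0.459, -0.0, -0.0]
contact_force: [0.5, 0.3, 0.1]
gripper_width: 0.0851
```

Emit:
drive_tool(motion=[[[41,10.5,-1,0,0,-7],[39.5,15.5,-1,0,0,-7],[37,20,-1,0,0,-7],[34.5,24.5,-1,0,0,-7],[31,28.5,-1,0,0,-7]]])

```text
time_s: 1.2
tool_pos: [0.5409, -0.34, 0.2413]
ee_rot: [0.709, 0.705, -0.0, -0.0]
contact_force: [0.6, -0.8, -0.4]
gripper_width: 0.0853
```

```bash
python3 -c "
from h import *
at(); snap('wrist','w1.png'); at()"
```

```text
t 1.2 pos [ 540.9 -340.   241.3] yaw 89.69 tilt [-0.01 -0.01] F [ 0.6 -0.8 -0.4] w 85.3 j7 0.34
t 1.25 pos [ 548.3 -331.8  241.7] yaw 90.52 tilt [0.4  0.34] F [5.3 4.3 0.7] w 85.4 j7 0.34
```

View pics/w1.png

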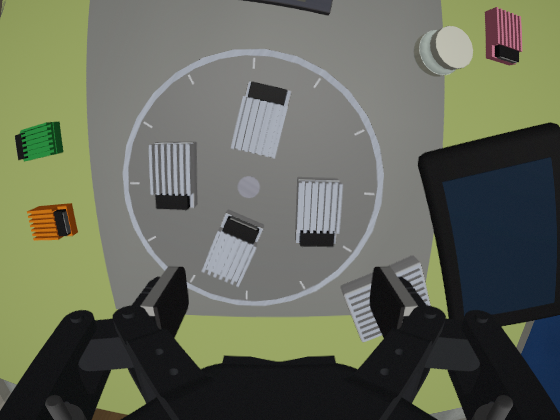

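The wrist view shows the four modules at (262,120), (172,176), (233,249) and (320,212). I'll rectify a settled image onto the module-top plane.

```bash
cat >> h.py <<'E'
def rect(im,z,x0,x1,y0,y1,s,fish=True):
    # world rect -> image; rows: x decreasing down, cols: y decreasing right ; s px/m
    X=x1-(np.arange(int((x1-x0)*s))+.5)/s; Y=y1-(np.arange(int((y1-y0)*s))+.5)/s
    xx,yy=np.meshgrid(X,Y,indexing='ij'); K=np.array(im['intrinsics'])
    P=np.stack([xx,yy,np.full_like(xx,z)],-1)@np.array(im['R']).T+np.array(im['t'])
    if fish:
        r=np.hypot(P[...,0],P[...,1]);k=np.arctan2(r,P[...,2])/np.maximum(r,1e-9)
    else: k=1/P[...,2]
    u=K[0,0]*k*P[...,0]+K[0,2]; v=K[1,1]*k*P[...,1]+K[1,2]
    return cv2.remap(im['color'],u.astype(np.float32),v.astype(np.float32),cv2.INTER_CUBIC)
def mods(im,box,z=.07,s=2000,fish=True,fn=None,lo=60):
    x0,x1,y0,y1=box; r=rect(im,z,x0,x1,y0,y1,s,fish)
    hsv=cv2.cvtColor(r,cv2.COLOR_BGR2HSV)
    m=((hsv[...,2]>145)&(hsv[...,1]<lo)).astype(np.uint8)
    m=cv2.morphologyEx(m,cv2.MORPH_CLOSE,np.ones((13,13)))
    m=cv2.morphologyEx(m,cv2.MORPH_OPEN,np.ones((25,25)))
    n,l,st,c=cv2.connectedComponentsWithStats(m)
    for i in range(1,n):
        if st[i,4]<.015**2*s*s: continue
        cs,_=cv2.findContours((l==i).astype(np.uint8),cv2.RETR_EXTERNAL,cv2.CHAIN_APPROX_NONE)
        (cx,cy),wh,a=cv2.minAreaRect(cs[0]); b=cv2.boxPoints(((cx,cy),wh,a))
        cv2.polylines(r,[b.astype(np.int32)],True,(0,0,255),1)
        print('blob c=(%.4f,%.4f)'%(x1-(cy+.5)/s,y1-(cx+.5)/s),'wh',np.round(np.array(wh)/s*1000,1),'imgang',round(a,1),'px',int(cx),int(cy))
    if fn: cv2.imwrite('pics/'+fn,r)
E
python3 -c "
from h import *
im=snap('wrist','w2.png'); at()
mods(im,(.36,.66,-.5,-.18),fn='r2.png')
"
```

```text
t 1.3 pos [ 545.9 -333.8  241.5] yaw 90.12 tilt [0.28 0.28] F [ 0.2 -0.1  0.4] w 85.5 j7 0.34
blob c=(0.6390,-0.4713) wh [41.5 57. ] imgang 90.0 px 582 41
blob c=(0.5818,-0.3534) wh [55.6 44.7] imgang 1.3 px 346 155
blob c=(0.5222,-0.2733) wh [54.2 44.9] imgang 14.0 px 186 275
blob c=(0.5112,-0.3322) wh [17. 17.] imgang 90.0 px 304 297
blob c=(0.4865,-0.4108) wh [53.4 44.8] imgang 24.7 px 461 346
blob c=(0.4298,-0.3130) wh [53.6 44.6] imgang 1.8 px 265 459
```

View pics/r2.png

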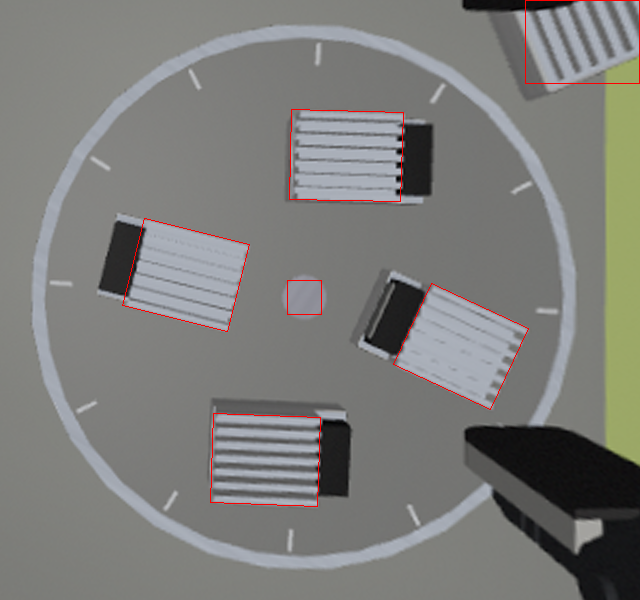

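```bash
python3 -c "
from h import *
plan([.5816,-.3606,.10],88.7)"
```

```text
t 1.3 pos [ 545.9 -333.8  241.5] yaw 90.12 tilt [0.28 0.28] F [ 0.2 -0.1  0.4] w 85.5 j7 0.34
[[[-6.9, 8.7, 35.4, 0.07, -0.07, 0.35], [-6.8, 8.9, 35.4, 0.07, -0.07, 0.35], [-6.6, 8.9, 35.3, 0.07, -0.07, 0.35], [-6.6, 9.0, 35.4, 0.07, -0.07, 0.35]]]
```

Emit:
drive_tool(motion=[[[0,0,0,0,0,0],[0,0,0,0,0,0]]])

```text
time_s: 1.5
tool_pos: [0.5386, -0.3426, 0.241]
ee_rot: [0.712, 0.703, -0.001, -0.0]
contact_force: [-0.3, -0.8, -1.5]
gripper_width: 0.0852
```

```bash
python3 -c "
from h import *
plan([.5816,-.3606,.10],88.7,vmax=36)"
```

```text
t 1.5 pos [ 538.6 -342.6  241. ] yaw 89.28 tilt [-0.09 -0.05] F [-0.3 -0.8 -1.5] w 85.2 j7 0.33
[[[-3.5, 8.7, 28.2, -0.02, 0.01, 0.12], [-3.4, 8.7, 28.2, -0.02, 0.01, 0.12], [-3.5, 8.6, 28.2, -0.02, 0.01, 0.12], [-3.4, 8.7, 28.2, -0.02, 0.01, 0.12], [-3.4, 8.7, 28.2, -0.02, 0.01, 0.12]]]
```

```bash
cat >> h.py <<'E'
def plan(pos,yaw,vmax=45,wmax=8,base=None):
    s=status.read_state(); p=s['tool_pos']*1.;R0=Rn.from_quat(s['ee_rot']); at()
    pos=np.array(pos,float); w=(R0.inv()*down(yaw)).as_rotvec(degrees=True)
    L=np.linalg.norm(pos-p)*1000; W=np.linalg.norm(w)
    for n in range(2,60):
        x=np.linspace(0,1,n+1); e=np.clip(x,0,1); f=np.where(e<.5,2*e*e,1-2*(1-e)**2)*.6+.4*e; f=f/f[-1]
        d=np.diff(f)
        if d.max()*L<vmax and d.max()*W<wmax: break
    R=R0;q=p.copy();rows=[]
    for k in range(n):
        tq=p+(pos-p)*f[k+1]
        dd=np.round(R.inv().apply(tq-q)*1000,1); a=np.round(w*d[k],1)
        q=q+R.apply(dd)/1000; R=R*Rn.from_rotvec(a,degrees=True)
        rows.append([float(v)+0 for v in list(dd)+list(a)])
    rows.append([0]*6)
    for i in range(0,len(rows),5): print([rows[i:i+5]])
E
sed -i 's/^    rows.append(\[0\]\*6)$/    rows.append([0]*6); rows.append([0]*6)/' h.py
python3 -c "
from h import *
plan([.5816,-.3606,.10],88.7,vmax=40)"
```

```text
t 1.5 pos [ 538.6 -342.6  241. ] yaw 89.28 tilt [-0.09 -0.05] F [-0.3 -0.8 -1.5] w 85.2 j7 0.33
[[[-1.7, 4.3, 14.1, 0.0, 0.0, 0.1], [-2.9, 7.3, 23.5, 0.0, 0.0, 0.1], [-4.0, 10.1, 32.9, 0.0, 0.0, 0.1], [-4.0, 10.2, 32.9, 0.0, 0.0, 0.1], [-2.9, 7.2, 23.4, 0.0, 0.0, 0.1]]]
[[[-1.7, 4.4, 14.1, 0.0, 0.0, 0.1], [0, 0, 0, 0, 0, 0], [0, 0, 0, 0, 0, 0]]]
```

Emit:
drive_tool(motion=[[[-1.7,4.3,14,0,0,0],[-3,7.3,23.5,0,0,0.3],[-4,10,33,0,0,0.3],[-4,10,33,0,0,0],[-3,7.3,23.5,0,0,0]]])

```text
time_s: 2.0
tool_pos: [0.5769, -0.3585, 0.1108]
ee_rot: [0.715, 0.699, -0.001, -0.001]
contact_force: [0.2, 0.6, 0.4]
gripper_width: 0.0855
```

Emit:
drive_tool(motion=[[[-1.7,4.3,14,0,0,0],[0,0,0,0,0,0],[0,0,0,0,0,0]]])

```text
time_s: 2.3
tool_pos: [0.5827, -0.3598, 0.1006]
ee_rot: [0.715, 0.699, -0.0, 0.0]
contact_force: [0.2, 0.4, 0.1]
gripper_width: 0.0851
```

```bash
python3 -c "
from h import *
im=snap('wrist','w3.png')
plan([.5816,-.3606,.049],88.7,vmax=15)"
```

```text
t 2.35 pos [ 583.1 -359.9  101.5] yaw 88.78 tilt [ 0.08 -0.05] F [-0.2 -1.1  0.3] w 85.3 j7 0.28
[[[-0.1, -0.2, 5.2, 0.0, 0.0, 0.0], [-0.1, -0.2, 8.8, 0.0, 0.0, 0.0], [-0.1, -0.4, 12.2, 0.0, 0.0, 0.0], [-0.2, -0.4, 12.3, 0.0, 0.0, 0.0], [-0.1, -0.2, 8.7, 0.0, 0.0, 0.0]]]
[[[-0.1, -0.2, 5.3, 0.0, 0.0, 0.0], [0, 0, 0, 0, 0, 0], [0, 0, 0, 0, 0, 0]]]
```

View pics/w3.png

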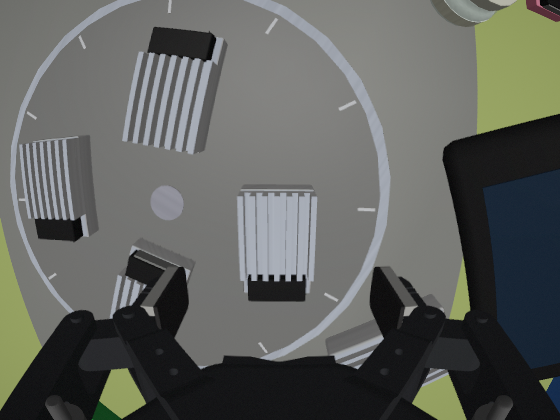

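The module sits centred between the fingers at (277,240). I'll narrow the jaw to stay clear of the neighbour at (145,280), then descend.

Emit:
drive_tool(motion=[[[0,-0.5,5.5,0,0,0],[0,-0.5,9,0,0,0],[0,-0.5,12,0,0,0],[0,0,12,0,0,0],[0,0,8.5,0,0,0]]], claw=64)

```text
time_s: 2.85
tool_pos: [0.5805, -0.3589, 0.0515]
ee_rot: [0.714, 0.7, -0.0, -0.001]
contact_force: [-0.5, 0.8, 0.5]
gripper_width: 0.0638
```

Emit:
drive_tool(motion=[[[0,0,5.5,0,0,0],[0,0,0,0,0,0],[0,0,0,0,0,0]]])

```text
time_s: 3.15
tool_pos: [0.5815, -0.3593, 0.0478]
ee_rot: [0.714, 0.7, 0.0, 0.0]
contact_force: [0.1, 0.5, 0.7]
gripper_width: 0.0635
```

Emit:
drive_tool(motion=[[[0,0,0,0,0,0],[0,0,0,0,0,0],[0,0,0,0,0,0],[0,0,0,0,0,0],[0,0,0,0,0,0]]], claw=30)

```text
time_s: 3.65
tool_pos: [0.5819, -0.3596, 0.0487]
ee_rot: [0.714, 0.7, 0.0, 0.001]
contact_force: [-0.4, 0.1, 5.7]
gripper_width: 0.0426
```

```bash
python3 -c "
from h import *
at();im=snap('wrist','w4.png')"
```

```text
t 3.65 pos [ 581.9 -359.6   48.7] yaw 88.81 tilt [ 0.08 -0.04] F [-0.4  0.1  5.7] w 42.6 j7 0.27
```

View pics/w4.png

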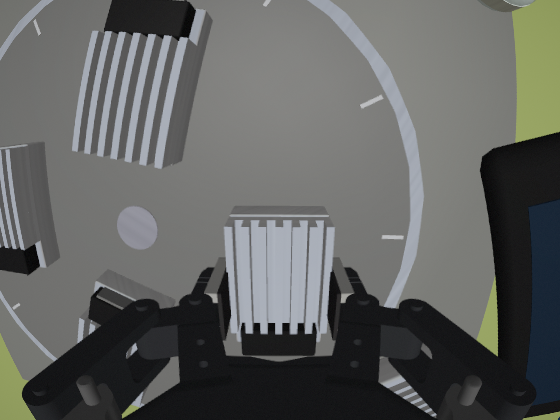

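```bash
python3 -c "
from h import *
plan([.563,-.054,.26],168.4)"
```

```text
t 3.7 pos [ 582.  -359.6   48.8] yaw 88.81 tilt [ 0.08 -0.05] F [-0.6 -0.6  6.2] w 42.8 j7 0.27
[[[9.1, -0.7, -6.3, 0.0, 0.0, -2.4], [11.9, -0.5, -8.2, 0.0, 0.0, -3.1], [14.8, 0.2, -10.3, 0.0, 0.0, -3.9], [17.7, 1.4, -12.2, 0.0, 0.0, -4.6], [20.2, 3.4, -14.2, 0.0, 0.0, -5.3]]]
[[[22.7, 5.9, -16.2, 0.0, 0.0, -6.1], [24.6, 9.3, -18.2, 0.0, 0.0, -6.8], [25.9, 13.5, -20.2, 0.0, 0.0, -7.6], [23.8, 16.7, -20.1, 0.0, 0.0, -7.6], [19.4, 17.9, -18.2, 0.0, 0.0, -6.8]]]
[[[15.2, 17.8, -16.2, 0.0, 0.0, -6.1], [11.6, 16.9, -14.2, 0.0, 0.0, -5.3], [8.6, 15.5, -12.2, 0.0, 0.0, -4.6], [6.1, 13.5, -10.3, 0.0, 0.0, -3.9], [4.2, 11.2, -8.2, 0.0, 0.0, -3.1]]]
[[[2.8, 8.6, -6.3, 0.0, 0.0, -2.4], [0, 0, 0, 0, 0, 0], [0, 0, 0, 0, 0, 0]]]
```

Emit:
drive_tool(motion=[[[0,0,-8,0,0,0],[0,0,-18,0,0,0],[0,0,-28,0,0,0],[0,0,-28,0,0,0],[0,0,-18,0,0,0]]])

```text
time_s: 4.2
tool_pos: [0.5817, -0.3594, 0.1498]
ee_rot: [0.714, 0.7, 0.0, 0.001]
contact_force: [1.0, 1.0, -1.7]
gripper_width: 0.0427
```

```bash
python3 -c "
from h import *
plan([.563,-.054,.26],168.4)"
```

```text
t 4.2 pos [ 581.7 -359.4  149.8] yaw 88.81 tilt [ 0.08 -0.04] F [ 1.   1.  -1.7] w 42.7 j7 0.3
[[[9.1, -0.7, -3.3, 0.0, 0.0, -2.4], [11.9, -0.5, -4.3, 0.0, 0.0, -3.1], [14.8, 0.2, -5.3, 0.0, 0.0, -3.9], [17.6, 1.5, -6.4, 0.0, 0.0, -4.6], [20.3, 3.3, -7.4, 0.0, 0.0, -5.3]]]
[[[22.7, 5.9, -8.5, 0.0, 0.0, -6.1], [24.6, 9.3, -9.5, 0.0, 0.0, -6.8], [25.8, 13.5, -10.5, 0.0, 0.0, -7.6], [23.9, 16.8, -10.5, 0.0, 0.0, -7.6], [19.3, 17.8, -9.5, 0.0, 0.0, -6.8]]]
[[[15.2, 17.8, -8.5, 0.0, 0.0, -6.1], [11.6, 17.0, -7.4, 0.0, 0.0, -5.3], [8.6, 15.5, -6.4, 0.0, 0.0, -4.6], [6.1, 13.4, -5.3, 0.0, 0.0, -3.9], [4.2, 11.2, -4.3, 0.0, 0.0, -3.1]]]
[[[2.7, 8.7, -3.3, 0.0, 0.0, -2.4], [0, 0, 0, 0, 0, 0], [0, 0, 0, 0, 0, 0]]]
```

Emit:
drive_tool(motion=[[[9,-0.7,-3.3,0,0,-2.4],[12,-0.5,-4.3,0,0,-3.1],[15,0.2,-5.3,0,0,-3.9],[17.6,1.5,-6.4,0,0,-4.6],[20.3,3.3,-7.4,0,0,-5.3]]])

```text
time_s: 4.7
tool_pos: [0.5754, -0.283, 0.1729]
ee_rot: [0.584, 0.812, -0.0, -0.002]
contact_force: [-0.5, 0.1, -2.1]
gripper_width: 0.0428
```

Emit:
drive_tool(motion=[[[22.7,6,-8.5,0,0,-6.1],[24.6,9.3,-9.5,0,0,-6.8],[25.8,13.5,-10.5,0,0,-7.6],[23.9,16.8,-10.5,0,0,-7.6],[19.3,17.8,-9.5,0,0,-6.8]]])

```text
time_s: 5.2
tool_pos: [0.5672, -0.1478, 0.2222]
ee_rot: [0.312, 0.95, 0.0, -0.002]
contact_force: [0.4, 0.5, -1.6]
gripper_width: 0.0428
```

Emit:
drive_tool(motion=[[[15.2,17.8,-8.5,0,0,-6.1],[11.6,17,-7.4,0,0,-5.3],[8.6,15.5,-6.4,0,0,-4.6],[6,13.4,-5.3,0,0,-3.9],[4.2,11.2,-4.3,0,0,-3.1]]])

```text
time_s: 5.7
tool_pos: [0.5621, -0.0606, 0.2541]
ee_rot: [0.118, 0.993, 0.0, -0.001]
contact_force: [0.2, 0.0, -2.5]
gripper_width: 0.0428
```

Emit:
drive_tool(motion=[[[2.7,8.7,-3.3,0,0,-2.4],[0,0,0,0,0,0],[0,0,0,0,0,0],[0,0,0,0,0,0]]])

```text
time_s: 6.1
tool_pos: [0.5628, -0.0548, 0.2577]
ee_rot: [0.102, 0.995, -0.0, -0.0]
contact_force: [-0.1, -1.2, -1.7]
gripper_width: 0.0429
```

```bash
python3 -c "
from h import *
im=snap('wrist','w5.png');at()
cv2.imwrite('pics/r5.png',rect(im,.012,.37,.64,-.19,.11,2000))"
```

```text
t 6.15 pos [562.8 -54.8 257.8] yaw 168.31 tilt [-0.04 -0.03] F [-0.   1.  -2.3] w 42.7 j7 1.02
```

View pics/w5.png

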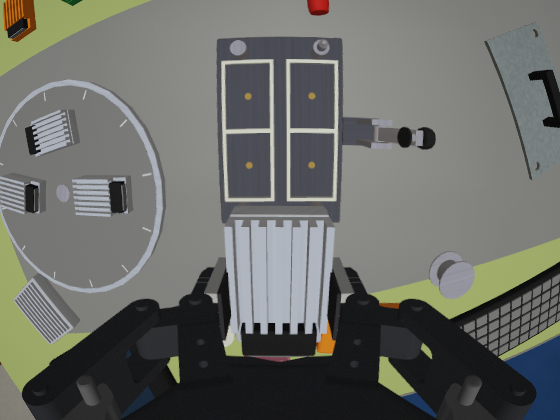

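View pics/r5.png

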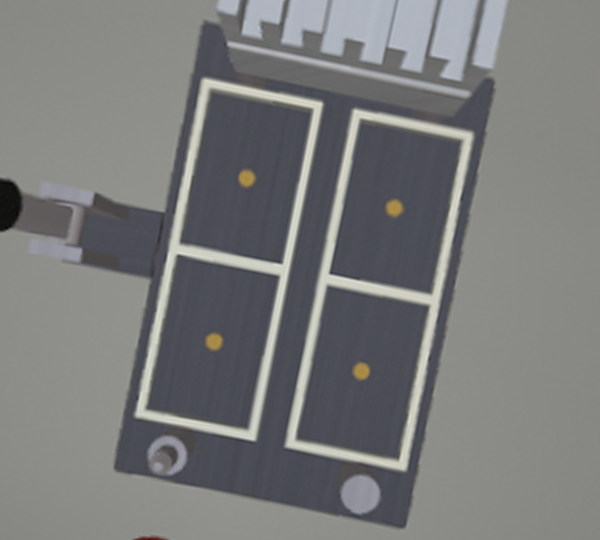

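Nest dots in the rectified view are at (247,178), (394,208), (214,341) and (361,371). That puts the fixture at (0.503,−0.0423), yaw −11.5°. I'm going to nest0 at (0.551,−0.014).

```bash
python3 -c "
from h import *
plan([.5502,-.0136,.06],168.5)"
```

```text
t 6.15 pos [562.8 -54.8 257.8] yaw 168.31 tilt [-0.04 -0.03] F [-0.   1.  -2.3] w 42.7 j7 1.02
[[[1.7, 3.1, 16.1, 0.0, 0.0, 0.0], [2.7, 4.9, 25.9, 0.0, 0.0, 0.0], [3.7, 6.9, 35.5, 0.0, 0.0, 0.0], [4.4, 8.2, 42.8, 0.0, 0.0, 0.0], [3.7, 6.8, 35.5, 0.0, 0.0, 0.0]]]
[[[2.7, 4.9, 25.8, 0.0, 0.0, 0.0], [1.7, 3.1, 16.2, 0.0, 0.0, 0.0], [0, 0, 0, 0, 0, 0], [0, 0, 0, 0, 0, 0]]]
```

Emit:
drive_tool(motion=[[[1.7,3,16,0,0,-0.2],[2.7,5,26,0,0,0],[3.7,7,35.5,0,0,0],[4.4,8,42.5,0,0,0],[3.7,7,35.5,0,0,0]]])

```text
time_s: 6.65
tool_pos: [0.5525, -0.0218, 0.1008]
ee_rot: [0.1, 0.995, -0.0, -0.0]
contact_force: [0.0, -0.3, -1.5]
gripper_width: 0.0429
```

Emit:
drive_tool(motion=[[[2.7,5,26,0,0,0],[1.7,3,16,0,0,0],[0,0,0,0,0,0],[0,0,0,0,0,0]]])

```text
time_s: 7.05
tool_pos: [0.5506, -0.0128, 0.0609]
ee_rot: [0.099, 0.995, -0.0, 0.0]
contact_force: [0.0, -0.9, -1.1]
gripper_width: 0.0428
```

```bash
python3 -c "
from h import *
im=snap('wrist','w6.png')
plan([.5502,-.0136,.022],168.5,vmax=10)"
```

```text
t 7.1 pos [551.2 -12.9  61.4] yaw 168.56 tilt [ 0.08 -0.01] F [ 1.  -0.  -1.4] w 42.7 j7 0.73
[[[0.1, -0.1, 3.9, 0.0, 0.0, 0.0], [0.1, -0.1, 6.6, 0.0, 0.0, 0.0], [0.2, -0.3, 9.2, 0.0, 0.0, 0.0], [0.2, -0.2, 9.2, 0.0, 0.0, 0.0], [0.2, -0.1, 6.6, 0.0, 0.0, 0.0]]]
[[[0.1, -0.1, 3.9, 0.0, 0.0, 0.0], [0, 0, 0, 0, 0, 0], [0, 0, 0, 0, 0, 0]]]
```

View pics/w6.png

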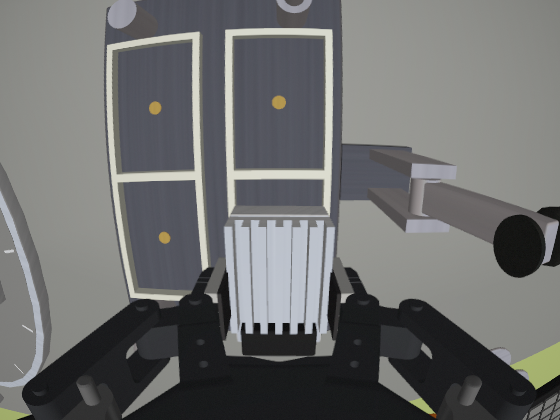

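The module is lined up with the nest column, whose ridges run from x=228 to 332. Lowering.

Emit:
drive_tool(motion=[[[0.5,0,4,0,0,0],[0,0,6.6,0,0,0],[0,0,9.2,0,0,0],[0,0,9.2,0,0,0],[0,0,6.6,0,0,0]]])

```text
time_s: 7.6
tool_pos: [0.5493, -0.0124, 0.024]
ee_rot: [0.099, 0.995, -0.0, -0.001]
contact_force: [-0.6, -0.2, -2.1]
gripper_width: 0.0425
```

Emit:
drive_tool(motion=[[[0,0,3.6,0,0,0],[0,0,0,0,0,0],[0,0,0,0,0,0]]])

```text
time_s: 7.9
tool_pos: [0.5499, -0.0121, 0.0214]
ee_rot: [0.099, 0.995, 0.0, 0.0]
contact_force: [0.5, -1.1, -1.0]
gripper_width: 0.0431
```

Force is normal, so I'll release, opening to 58.

Emit:
drive_tool(motion=[[[0,0,0,0,0,0],[0,0,0,0,0,0],[0,0,0,0,0,0]]], claw=58)

```text
time_s: 8.2
tool_pos: [0.5501, -0.0123, 0.0217]
ee_rot: [0.099, 0.995, 0.0, 0.0]
contact_force: [0.4, 0.2, 0.8]
gripper_width: 0.0582
```

Emit:
drive_tool(motion=[[[0,0,-10,0,0,0],[0,0,-20,0,0,0],[0,0,-30,0,0,0],[0,0,-35,0,0,0],[0,0,-35,0,0,0]]])

```text
time_s: 8.7
tool_pos: [0.5495, -0.0122, 0.1534]
ee_rot: [0.099, 0.995, 0.0, -0.0]
contact_force: [1.2, 0.2, -0.3]
gripper_width: 0.0578
```

```bash
python3 -c "
from h import *
im=snap('wrist','w7.png')
plan([.52,-.26,.24],76)"
```

```text
t 8.75 pos [553.  -11.5 158.8] yaw 168.64 tilt [0.52 0.01] F [ 1.1 -0.3  2.6] w 58.1 j7 0.83
[[[-0.5, -6.5, -2.1, 0.0, 0.0, 2.4], [-0.9, -8.3, -2.7, 0.0, 0.0, 3.1], [-1.7, -10.1, -3.4, 0.0, 0.0, 3.8], [-2.7, -11.7, -3.9, 0.0, 0.0, 4.5], [-4.3, -13.3, -4.5, 0.0, 0.0, 5.1]]]
[[[-6.1, -14.5, -5.2, 0.0, 0.0, 5.8], [-8.5, -15.5, -5.7, 0.0, 0.0, 6.5], [-11.2, -15.9, -6.3, 0.0, 0.0, 7.2], [-14.4, -15.8, -7.0, 0.0, 0.0, 7.9], [-16.4, -13.6, -6.9, 0.0, 0.0, 7.9]]]
[[[-16.6, -10.3, -6.4, 0.0, 0.0, 7.2], [-16.0, -7.4, -5.7, 0.0, 0.0, 6.5], [-15.0, -4.9, -5.2, 0.0, 0.0, 5.8], [-13.6, -2.9, -4.5, 0.0, 0.0, 5.1], [-12.0, -1.6, -3.9, 0.0, 0.0, 4.5]]]
[[[-10.2, -0.5, -3.4, 0.0, 0.0, 3.8], [-8.3, 0.2, -2.7, 0.0, 0.0, 3.1], [-6.5, 0.5, -2.1, 0.0, 0.0, 2.4], [0, 0, 0, 0, 0, 0], [0, 0, 0, 0, 0, 0]]]
```

View pics/w7.png

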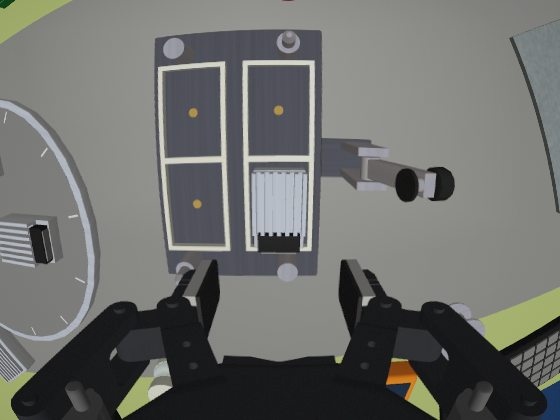

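Module a lies flat in its nest, at (278,210). Going back to the platter.

Emit:
drive_tool(motion=[[[-0.5,-6.5,-2,0,0,2.4],[-1,-8.3,-2.7,0,0,3.1],[-1.7,-10,-3.4,0,0,3.8],[-2.7,-11.7,-4,0,0,4.5],[-4.3,-13.3,-4.5,0,0,5.1]]], claw=64)

```text
time_s: 9.25
tool_pos: [0.542, -0.0641, 0.167]
ee_rot: [0.264, 0.964, -0.0, -0.002]
contact_force: [0.4, -0.0, 0.1]
gripper_width: 0.0641
```

Emit:
drive_tool(motion=[[[-6,-14.5,-5.2,0,0,5.8],[-8.5,-15.5,-5.7,0,0,6.5],[-11.2,-16,-6.3,0,0,7.2],[-14.4,-15.8,-7,0,0,7.9],[-16.4,-13.6,-7,0,0,7.9]]])

```text
time_s: 9.75
tool_pos: [0.5294, -0.1593, 0.1983]
ee_rot: [0.545, 0.838, -0.001, -0.001]
contact_force: [0.4, -0.1, 0.9]
gripper_width: 0.0642
```

Emit:
drive_tool(motion=[[[-16.6,-10.3,-6.4,0,0,7.2],[-16,-7.4,-5.7,0,0,6.5],[-15,-5,-5.2,0,0,5.8],[-13.6,-3,-4.5,0,0,5.1],[-12,-1.6,-4,0,0,4.5]]])

```text
time_s: 10.25
tool_pos: [0.5188, -0.2376, 0.224]
ee_rot: [0.738, 0.675, -0.001, -0.001]
contact_force: [-0.2, -0.5, -0.2]
gripper_width: 0.0638
```

Emit:
drive_tool(motion=[[[-10.2,-0.5,-3.4,0,0,3.8],[-8.3,0,-2.7,0,0,3.1],[-6.5,0.5,-2,0,0,2.4],[0,0,0,0,0,0],[0,0,0,0,0,0]]])

```text
time_s: 10.75
tool_pos: [0.5169, -0.2604, 0.2329]
ee_rot: [0.788, 0.616, -0.0, -0.0]
contact_force: [0.7, -1.1, -0.2]
gripper_width: 0.0641
```

```bash
python3 -c "
from h import *
im=snap('wrist','w8.png'); at()
mods(im,(.36,.66,-.5,-.18),fn='r8.png')
im=snap('wrist','w9.png'); 
mods(im,(.36,.66,-.5,-.18),fn='r9.png')
"
```

```text
t 10.8 pos [ 517.  -260.1  232.9] yaw 76.07 tilt [-0.03  0.04] F [-0.2  0.   0.9] w 64.2 j7 0.03
blob c=(0.5221,-0.2737) wh [53.5 44.8] imgang 13.7 px 186 275
blob c=(0.5103,-0.3260) wh [17.  16.5] imgang 90.0 px 291 299
blob c=(0.4872,-0.4111) wh [53.8 46. ] imgang 23.2 px 461 345
blob c=(0.4305,-0.3113) wh [43.5 57. ] imgang 90.0 px 262 458
blob c=(0.5221,-0.2736) wh [53.4 44.5] imgang 13.7 px 186 275
blob c=(0.5103,-0.3260) wh [17.  16.5] imgang 90.0 px 291 299
blob c=(0.4873,-0.4110) wh [54.1 45.9] imgang 23.2 px 461 344
blob c=(0.4300,-0.3109) wh [57.2 44.6] imgang 2.0 px 261 459
```

View pics/r9.png

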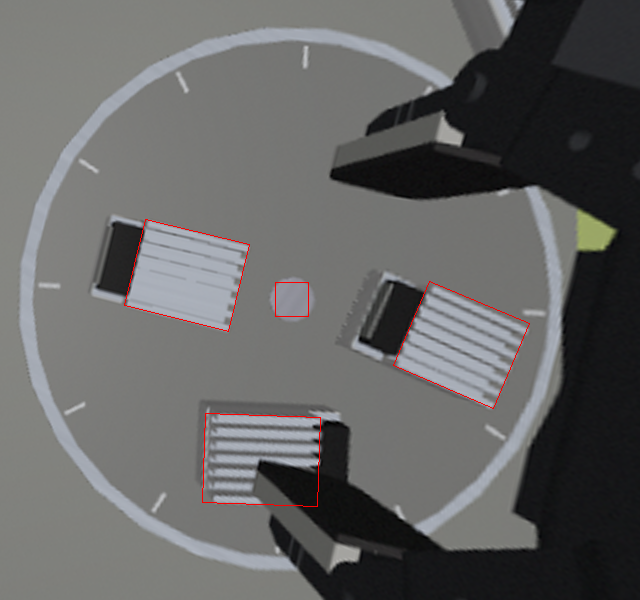

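```bash
python3 -c "
from h import *
plan([.5240,-.2664,.085],76.2,vmax=32)"
```

```text
t 10.85 pos [ 517.1 -260.   233. ] yaw 76.08 tilt [-0.02  0.04] F [-0.2 -0.1 -0.3] w 63.8 j7 0.03
[[[-0.3, 0.6, 10.2, 0.0, 0.0, 0.0], [-0.5, 0.9, 15.7, 0.0, 0.0, 0.0], [-0.7, 1.1, 21.3, 0.0, 0.0, 0.0], [-0.8, 1.6, 26.8, 0.0, 0.0, 0.0], [-0.9, 1.5, 26.8, 0.0, 0.0, 0.0]]]
[[[-0.6, 1.1, 21.3, 0.0, 0.0, 0.0], [-0.5, 0.9, 15.7, 0.0, 0.0, 0.0], [-0.3, 0.6, 10.2, 0.0, 0.0, 0.0], [0, 0, 0, 0, 0, 0], [0, 0, 0, 0, 0, 0]]]
```

Emit:
drive_tool(motion=[[[-0.5,0.5,10,0,0,0],[-0.5,1,16,0,0,0],[-0.5,1,21,0,0,0],[-1,1.5,27,0,0,0],[-1,1.5,27,0,0,0]]])

```text
time_s: 11.35
tool_pos: [0.5216, -0.2651, 0.1308]
ee_rot: [0.788, 0.616, 0.0, -0.0]
contact_force: [0.3, -0.2, -1.4]
gripper_width: 0.0641
```

Emit:
drive_tool(motion=[[[-0.5,1,21,0,0,0],[-0.5,1,16,0,0,0],[-0.5,0.5,10,0,0,0],[0,0,0,0,0,0],[0,0,0,0,0,0]]])

```text
time_s: 11.85
tool_pos: [0.5239, -0.2675, 0.0854]
ee_rot: [0.788, 0.616, 0.0, 0.0]
contact_force: [0.2, -0.5, -0.4]
gripper_width: 0.0642
```

```bash
python3 -c "
from h import *
im=snap('wrist','w10.png')
plan([.5240,-.2664,.049],76.2,vmax=10)"
```

```text
t 11.9 pos [ 524.2 -267.6   85.8] yaw 76.02 tilt [ 0.07 -0.02] F [ 0.9  0.  -0.4] w 63.8 j7 -0.02
[[[0.1, -0.1, 3.7, 0.0, 0.0, 0.0], [0.2, 0.0, 6.1, 0.0, 0.0, 0.0], [0.3, -0.2, 8.6, 0.0, 0.0, 0.0], [0.3, -0.1, 8.6, 0.0, 0.0, 0.0], [0.1, -0.1, 6.2, 0.0, 0.0, 0.0]]]
[[[0.2, 0.0, 3.6, 0.0, 0.0, 0.0], [0, 0, 0, 0, 0, 0], [0, 0, 0, 0, 0, 0]]]
```

View pics/w10.png

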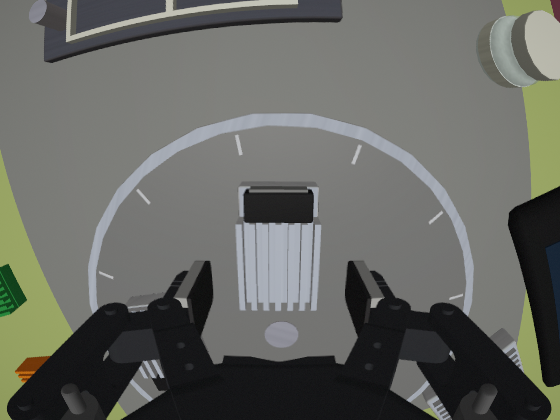

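Module b is centred between the jaws at (279,250). I'll descend and grip.

Emit:
drive_tool(motion=[[[0.3,0,4,0,0,0],[0.3,0,6,0,0,0],[0.3,0,8.5,0,0,0],[0.3,0,8.5,0,0,0],[0,0,6,0,0,0]]])

```text
time_s: 12.4
tool_pos: [0.5235, -0.2661, 0.0511]
ee_rot: [0.788, 0.616, -0.0, -0.001]
contact_force: [-0.1, 0.8, 0.0]
gripper_width: 0.064
```

Emit:
drive_tool(motion=[[[0,0,3.6,0,0,0],[0,0,0,0,0,0],[0,0,0,0,0,0]]])

```text
time_s: 12.7
tool_pos: [0.524, -0.2664, 0.0486]
ee_rot: [0.788, 0.616, 0.0, 0.0]
contact_force: [-0.4, 0.3, 0.0]
gripper_width: 0.0641
```

Emit:
drive_tool(motion=[[[0,0,0,0,0,0],[0,0,0,0,0,0],[0,0,0,0,0,0],[0,0,0,0,0,0],[0,0,0,0,0,0]]], claw=30)

```text
time_s: 13.2
tool_pos: [0.5244, -0.2666, 0.0493]
ee_rot: [0.788, 0.616, 0.0, 0.001]
contact_force: [-0.3, 0.4, 6.1]
gripper_width: 0.0426
```

Emit:
drive_tool(motion=[[[0,0,-8,0,0,0],[0,0,-18,0,0,0],[0,0,-28,0,0,0],[0,0,-28,0,0,0],[0,0,-18,0,0,0]]])

```text
time_s: 13.7
tool_pos: [0.5243, -0.2666, 0.1506]
ee_rot: [0.788, 0.616, 0.0, 0.001]
contact_force: [0.5, -0.5, -1.4]
gripper_width: 0.0429
```

```bash
python3 -c "
from h import *
im=snap('wrist','w11.png')
plan([.5362,-.0873,.15],168.5)"
```

```text
t 13.75 pos [ 525.7 -267.2  152.9] yaw 76.0 tilt [ 0.29 -0.14] F [ 0.9 -0.3  0.1] w 42.6 j7 0.01
[[[4.6, -0.9, 0.1, 0.0, 0.0, -2.4], [5.9, -0.8, 0.0, 0.0, 0.0, -3.1], [7.3, -0.7, 0.2, 0.0, 0.0, -3.8], [8.7, -0.2, 0.1, 0.0, 0.0, -4.5], [10.0, 0.6, 0.1, 0.0, 0.0, -5.1]]]
[[[11.2, 1.6, 0.2, 0.0, 0.0, -5.8], [12.3, 3.1, 0.2, 0.0, 0.0, -6.5], [13.2, 4.9, 0.1, 0.0, 0.0, -7.2], [13.6, 7.2, 0.3, 0.0, 0.0, -7.9], [12.4, 8.9, 0.2, 0.0, 0.0, -7.9]]]
[[[10.2, 9.7, 0.2, 0.0, 0.0, -7.2], [8.0, 9.8, 0.2, 0.0, 0.0, -6.5], [6.2, 9.5, 0.1, 0.0, 0.0, -5.8], [4.5, 8.9, 0.2, 0.0, 0.0, -5.1], [3.2, 8.1, 0.1, 0.0, 0.0, -4.5]]]
[[[2.2, 7.0, 0.1, 0.0, 0.0, -3.8], [1.4, 5.9, 0.1, 0.0, 0.0, -3.1], [0.9, 4.5, 0.0, 0.0, 0.0, -2.4], [0, 0, 0, 0, 0, 0], [0, 0, 0, 0, 0, 0]]]
```

View pics/w11.png

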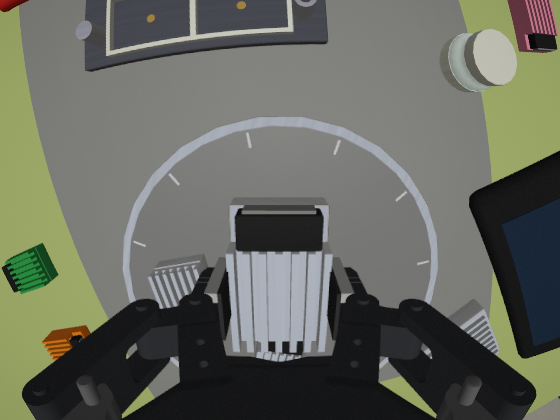

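Module b is held squarely. On to nest1.

Emit:
drive_tool(motion=[[[4.5,-1,0,0,0,-2.4],[6,-1,0,0,0,-3.1],[7.3,-0.7,0,0,0,-3.8],[8.7,0,0,0,0,-4.5],[10,0.5,0,0,0,-5.1]]])

```text
time_s: 14.25
tool_pos: [0.5246, -0.2288, 0.1468]
ee_rot: [0.674, 0.739, -0.001, -0.002]
contact_force: [0.2, 0.0, -1.9]
gripper_width: 0.0433
```

Emit:
drive_tool(motion=[[[11.2,1.6,0,0,0,-5.8],[12.3,3,0,0,0,-6.5],[13.2,5,0,0,0,-7.2],[13.6,7.2,0,0,0,-7.9],[12.4,9,0,0,0,-7.9]]])

```text
time_s: 14.75
tool_pos: [0.5287, -0.1598, 0.1469]
ee_rot: [0.417, 0.909, -0.0, -0.002]
contact_force: [0.2, 0.0, -1.9]
gripper_width: 0.043
```

Emit:
drive_tool(motion=[[[10.2,9.7,0,0,0,-7.2],[8,9.8,0,0,0,-6.5],[6.2,9.5,0,0,0,-5.8],[4.5,9,0,0,0,-5.1],[3.2,8,0,0,0,-4.5]]])

```text
time_s: 15.25
tool_pos: [0.5319, -0.1031, 0.147]
ee_rot: [0.176, 0.984, 0.0, -0.002]
contact_force: [0.1, 0.0, -0.8]
gripper_width: 0.043
```

Emit:
drive_tool(motion=[[[2.2,7,0,0,0,-3.8],[1.4,6,0,0,0,-3.1],[1,4.5,0,0,0,-2.4],[0,0,0,0,0,0],[0,0,0,0,0,0]]])

```text
time_s: 15.75
tool_pos: [0.5337, -0.0864, 0.148]
ee_rot: [0.099, 0.995, 0.0, -0.001]
contact_force: [-0.6, 0.5, -1.2]
gripper_width: 0.0428
```

```bash
python3 -c "
from h import *
im=snap('wrist','w12.png')
plan([.5362,-.0873,.045],168.5,vmax=32)"
```

```text
t 15.8 pos [533.8 -86.6 148.2] yaw 168.57 tilt [-0.05 -0.  ] F [-1.   0.2 -1.3] w 42.6 j7 0.94
[[[-0.3, 0.0, 13.2, 0.0, 0.0, 0.0], [-0.6, -0.1, 23.1, 0.0, 0.0, 0.0], [-0.7, 0.0, 30.6, 0.0, 0.0, 0.0], [-0.6, 0.0, 23.1, 0.0, 0.0, 0.0], [-0.3, -0.1, 13.2, 0.0, 0.0, 0.0]]]
[[[0, 0, 0, 0, 0, 0], [0, 0, 0, 0, 0, 0]]]
```

View pics/w12.png

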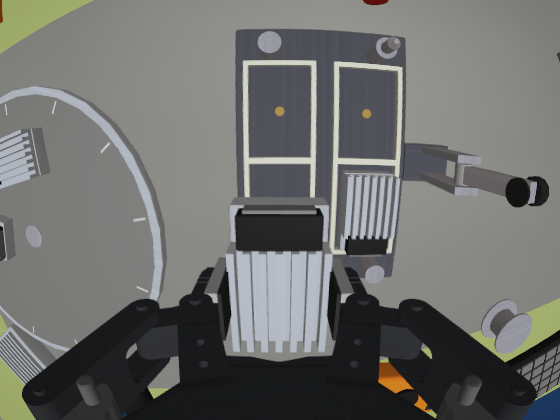

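Emit:
drive_tool(motion=[[[-0.5,0,13,0,0,0],[-0.5,0,23,0,0,0],[-0.5,0,30.5,0,0,0],[-0.5,0,23,0,0,0],[-0.5,0,13,0,0,0]]])

```text
time_s: 16.3
tool_pos: [0.5352, -0.0871, 0.0436]
ee_rot: [0.099, 0.995, -0.0, -0.002]
contact_force: [-0.2, -0.2, -1.3]
gripper_width: 0.0425
```

Emit:
drive_tool(motion=[[[0,0,0,0,0,0],[0,0,0,0,0,0],[0,0,0,0,0,0]]])

```text
time_s: 16.6
tool_pos: [0.5376, -0.0868, 0.0471]
ee_rot: [0.099, 0.995, 0.0, 0.001]
contact_force: [-0.1, 0.1, -1.1]
gripper_width: 0.0429
```

```bash
python3 -c "
from h import *
im=snap('wrist','w13.png')
plan([.5362,-.0873,.022],168.5,vmax=8)"
```

```text
t 16.65 pos [537.5 -86.8  47.2] yaw 168.6 tilt [ 0.12 -0.01] F [-0.5 -0.7 -1.1] w 42.6 j7 0.82
[[[0.2, -0.1, 3.2, 0.0, 0.0, 0.0], [0.2, -0.2, 5.7, 0.0, 0.0, 0.0], [0.4, -0.2, 7.4, 0.0, 0.0, 0.0], [0.3, -0.1, 5.7, 0.0, 0.0, 0.0], [0.2, -0.1, 3.2, 0.0, 0.0, 0.0]]]
[[[0, 0, 0, 0, 0, 0], [0, 0, 0, 0, 0, 0]]]
```

View pics/w13.png

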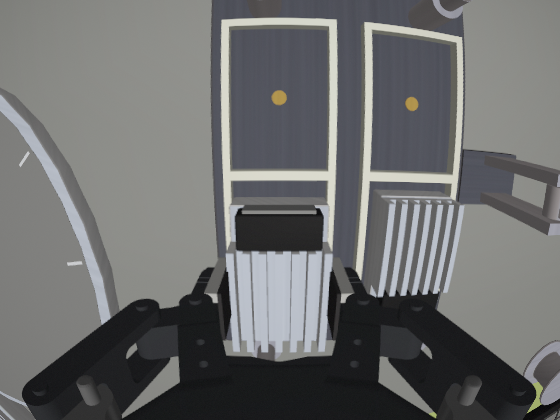

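Emit:
drive_tool(motion=[[[0.3,0,3.2,0,0,0],[0.3,0,5.7,0,0,0],[0.3,0,7.4,0,0,0],[0.3,0,5.7,0,0,0],[0.2,0,3.5,0,0,0]]])

```text
time_s: 17.15
tool_pos: [0.5348, -0.0866, 0.0211]
ee_rot: [0.099, 0.995, -0.001, -0.0]
contact_force: [-10.0, -1.2, 42.2]
gripper_width: 0.0427
```

Emit:
drive_tool(motion=[[[0,0,0,0,0,0],[0,0,0,0,0,0]]])

```text
time_s: 17.35
tool_pos: [0.5349, -0.0865, 0.0213]
ee_rot: [0.099, 0.995, -0.001, -0.0]
contact_force: [-4.2, -0.4, 10.0]
gripper_width: 0.0429
```

Emit:
drive_tool(motion=[[[0,0,0,0,0,0],[0,0,0,0,0,0],[0,0,0,0,0,0]]], claw=58)

```text
time_s: 17.65
tool_pos: [0.5354, -0.0865, 0.0204]
ee_rot: [0.099, 0.995, 0.0, 0.0]
contact_force: [0.3, -0.8, -1.4]
gripper_width: 0.058
```

Emit:
drive_tool(motion=[[[0,0,-10,0,0,0],[0,0,-20,0,0,0],[0,0,-30,0,0,0],[0,0,-35,0,0,0],[0,0,-25,0,0,0]]])

```text
time_s: 18.15
tool_pos: [0.5358, -0.0863, 0.1431]
ee_rot: [0.099, 0.995, 0.0, 0.001]
contact_force: [0.1, 0.2, -0.3]
gripper_width: 0.058
```

```bash
python3 -c "
from h import *
im=snap('wrist','w14.png')
plan([.46,-.33,.24],88.0)"
```

```text
t 18.2 pos [538.  -86.2 146.4] yaw 168.63 tilt [ 0.43 -0.04] F [0.7 0.  2.6] w 58.2 j7 0.93
[[[0.8, -7.5, -2.8, 0.0, 0.0, 2.4], [0.7, -10.0, -3.7, 0.0, 0.0, 3.1], [0.1, -12.4, -4.5, 0.0, 0.0, 3.9], [-0.8, -14.8, -5.5, 0.0, 0.0, 4.7], [-2.3, -17.0, -6.3, 0.0, 0.0, 5.4]]]
[[[-4.5, -19.1, -7.2, 0.0, 0.0, 6.2], [-7.4, -20.7, -8.1, 0.0, 0.0, 6.9], [-10.8, -21.8, -8.9, 0.0, 0.0, 7.7], [-13.7, -20.2, -9.0, 0.0, 0.0, 7.7], [-14.6, -16.4, -8.1, 0.0, 0.0, 6.9]]]
[[[-14.7, -13.0, -7.2, 0.0, 0.0, 6.2], [-14.1, -9.8, -6.3, 0.0, 0.0, 5.4], [-12.8, -7.4, -5.4, 0.0, 0.0, 4.7], [-11.2, -5.2, -4.6, 0.0, 0.0, 3.9], [-9.4, -3.6, -3.6, 0.0, 0.0, 3.1]]]
[[[-7.2, -2.4, -2.8, 0.0, 0.0, 2.4], [0, 0, 0, 0, 0, 0], [0, 0, 0, 0, 0, 0]]]
```

View pics/w14.png

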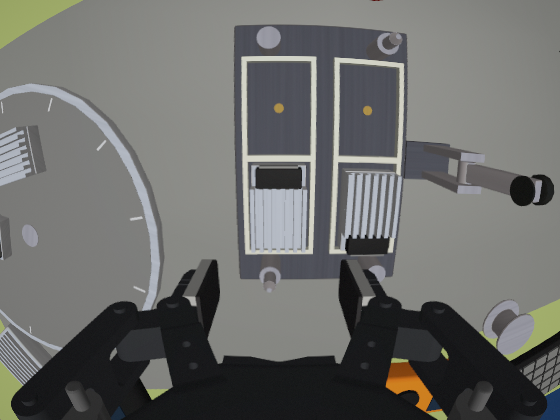

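Both modules sit in their nests, at (279,210) and (368,213). The landing force spiked to 42 N, so I'll go softer next time. Next is module d.

Emit:
drive_tool(motion=[[[1,-7.5,-3,0,0,2.4],[0.7,-10,-4,0,0,3.1],[0,-12.4,-4.5,0,0,3.9],[-1,-15,-5.5,0,0,4.7],[-2.3,-17,-6.3,0,0,5.4]]], claw=64)

```text
time_s: 18.7
tool_pos: [0.5153, -0.1471, 0.1634]
ee_rot: [0.27, 0.963, -0.0, -0.001]
contact_force: [0.2, -0.5, 0.9]
gripper_width: 0.0639
```

Emit:
drive_tool(motion=[[[-4.5,-19,-7,0,0,6.2],[-7.4,-20.7,-8,0,0,6.9],[-10.8,-21.8,-9,0,0,7.7],[-13.7,-20.2,-9,0,0,7.7],[-14.6,-16.4,-8,0,0,6.9]]])

```text
time_s: 19.2
tool_pos: [0.481, -0.255, 0.2047]
ee_rot: [0.551, 0.835, -0.0, -0.001]
contact_force: [0.5, 0.1, 0.5]
gripper_width: 0.0636
```

Emit:
drive_tool(motion=[[[-14.7,-13,-7,0,0,6.2],[-14,-10,-6.3,0,0,5.4],[-12.8,-7.4,-5.4,0,0,4.7],[-11.2,-5.2,-4.6,0,0,3.9],[-9.4,-3.6,-3.6,0,0,3.1]]])

```text
time_s: 19.7
tool_pos: [0.4586, -0.3249, 0.2315]
ee_rot: [0.707, 0.707, -0.0, -0.001]
contact_force: [-0.0, 0.9, 0.3]
gripper_width: 0.0643
```

Emit:
drive_tool(motion=[[[-7.2,-2.4,-2.8,0,0,2.4],[0,0,0,0,0,0],[0,0,0,0,0,0]]])

```text
time_s: 20.0
tool_pos: [0.4577, -0.33, 0.2344]
ee_rot: [0.719, 0.695, 0.0, -0.0]
contact_force: [0.3, -0.3, -0.2]
gripper_width: 0.064
```

```bash
python3 -c "
from h import *
im=snap('wrist','w15.png'); at()
mods(im,(.36,.66,-.5,-.18),fn='r15.png')
im=snap('wrist','w16.png'); at()
mods(im,(.36,.66,-.5,-.18),fn='r16.png')
"
```

```text
t 20.05 pos [ 457.8 -329.7  234.4] yaw 88.08 tilt [-0.01  0.05] F [ 0.5 -0.8  0.8] w 64.3 j7 0.34
blob c=(0.6354,-0.4552) wh [58.4 34.5] imgang 75.4 px 549 48
blob c=(0.5040,-0.3317) wh [15.5 15. ] imgang 90.0 px 303 311
blob c=(0.4865,-0.4111) wh [52.8 44.2] imgang 24.4 px 461 346
blob c=(0.4299,-0.3124) wh [53.8 44.1] imgang 2.2 px 264 459
t 20.1 pos [ 457.9 -329.6  234.4] yaw 88.09 tilt [-0.01  0.05] F [0.2 0.5 0.6] w 63.9 j7 0.34
blob c=(0.6352,-0.4546) wh [57.9 34.1] imgang 76.5 px 548 49
blob c=(0.5038,-0.3317) wh [16. 15.] imgang 90.0 px 303 312
blob c=(0.4865,-0.4111) wh [53.1 44.2] imgang 24.4 px 461 346
blob c=(0.4299,-0.3130) wh [53.  44.1] imgang 2.1 px 265 459
```

View pics/r16.png

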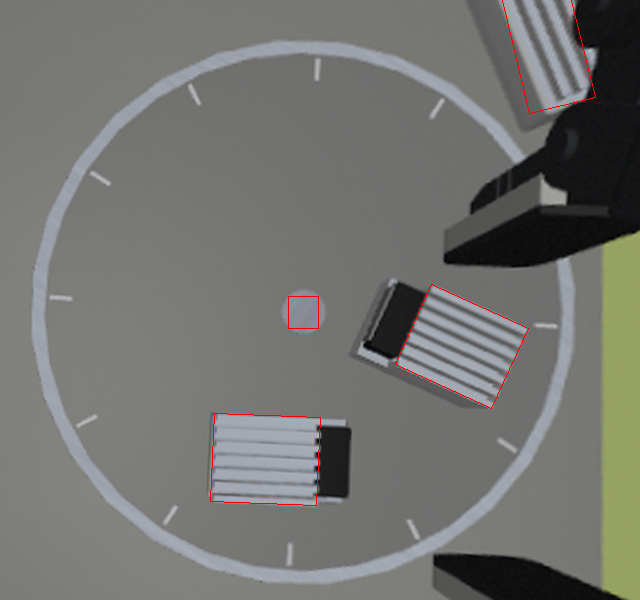

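```bash
python3 -c "
from h import *
plan([.4296,-.3206,.085],87.9,vmax=32)"
```

```text
t 20.1 pos [ 457.9 -329.6  234.4] yaw 88.09 tilt [-0.01  0.05] F [0.2 0.5 0.6] w 63.9 j7 0.34
[[[0.5, -2.0, 10.3, 0.0, 0.0, 0.0], [0.9, -3.0, 15.8, 0.0, 0.0, 0.0], [1.1, -4.1, 21.5, 0.0, 0.0, 0.0], [1.4, -5.2, 27.1, 0.0, 0.0, 0.0], [1.5, -5.1, 27.1, 0.0, 0.0, 0.0]]]
[[[1.1, -4.1, 21.4, 0.0, 0.0, 0.0], [0.9, -3.1, 15.9, 0.0, 0.0, 0.0], [0.5, -1.9, 10.3, 0.0, 0.0, 0.0], [0, 0, 0, 0, 0, 0], [0, 0, 0, 0, 0, 0]]]
```

Emit:
drive_tool(motion=[[[0.5,-2,10,0,0,0.2],[1,-3,16,0,0,0],[1,-4,21.5,0,0,0],[1.5,-5,27,0,0,0],[1.5,-5,27,0,0,0]]])

```text
time_s: 20.6
tool_pos: [0.4386, -0.3236, 0.1317]
ee_rot: [0.72, 0.694, 0.0, -0.0]
contact_force: [1.4, -0.5, -0.3]
gripper_width: 0.0642
```

Emit:
drive_tool(motion=[[[1,-4.3,21.5,0,0,0],[1,-3,16,0,0,0],[0.5,-2,10,0,0,0],[0,0,0,0,0,0],[0,0,0,0,0,0]]])

```text
time_s: 21.1
tool_pos: [0.4302, -0.3213, 0.0858]
ee_rot: [0.72, 0.694, 0.0, 0.0]
contact_force: [0.9, -0.2, -0.1]
gripper_width: 0.0639
```

```bash
python3 -c "
from h import *
im=snap('wrist','w17.png')
plan([.4296,-.3206,.049],87.9,vmax=10)"
```

```text
t 21.15 pos [ 430.5 -321.6   86.2] yaw 87.83 tilt [ 0.08 -0.04] F [-0.4  0.1 -0.3] w 64.0 j7 0.26
[[[0.1, -0.1, 3.7, 0.0, 0.0, 0.0], [0.2, -0.2, 6.2, 0.0, 0.0, 0.0], [0.2, -0.2, 8.7, 0.0, 0.0, 0.0], [0.2, -0.2, 8.7, 0.0, 0.0, 0.0], [0.2, -0.2, 6.2, 0.0, 0.0, 0.0]]]
[[[0.1, -0.1, 3.7, 0.0, 0.0, 0.0], [0, 0, 0, 0, 0, 0], [0, 0, 0, 0, 0, 0]]]
```

View pics/w17.png

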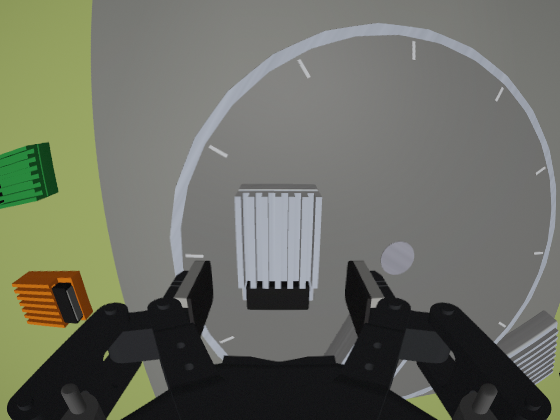

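Module d is centred at (278,245). I'll descend, grip and lift.

Emit:
drive_tool(motion=[[[0.2,-0.2,4,0,0,0],[0.2,-0.2,6,0,0,0],[0.2,-0.2,9,0,0,0],[0.2,-0.2,8.5,0,0,0],[0.2,0,6,0,0,0]]])

```text
time_s: 21.65
tool_pos: [0.4285, -0.3201, 0.051]
ee_rot: [0.72, 0.693, -0.0, -0.001]
contact_force: [0.8, -0.7, 1.0]
gripper_width: 0.064
```

Emit:
drive_tool(motion=[[[0,0,3.7,0,0,0],[0,0,0,0,0,0],[0,0,0,0,0,0]]])

```text
time_s: 21.95
tool_pos: [0.429, -0.3204, 0.0484]
ee_rot: [0.72, 0.693, 0.0, -0.0]
contact_force: [0.4, -0.0, -0.3]
gripper_width: 0.064
```

Emit:
drive_tool(motion=[[[0,0,0,0,0,0],[0,0,0,0,0,0],[0,0,0,0,0,0],[0,0,0,0,0,0],[0,0,0,0,0,0]]], claw=30)

```text
time_s: 22.45
tool_pos: [0.4292, -0.3207, 0.0491]
ee_rot: [0.721, 0.693, 0.0, 0.001]
contact_force: [-0.3, 0.3, 5.6]
gripper_width: 0.0425
```

Emit:
drive_tool(motion=[[[0,0,-8,0,0,0],[0,0,-18,0,0,0],[0,0,-28,0,0,0],[0,0,-28,0,0,0],[0,0,-18,0,0,0]]])

```text
time_s: 22.95
tool_pos: [0.4294, -0.3206, 0.1504]
ee_rot: [0.72, 0.693, 0.0, 0.001]
contact_force: [0.2, 0.5, -2.0]
gripper_width: 0.0429
```

```bash
python3 -c "
from h import *
im=snap('wrist','w18.png')
plan([.4698,.0027,.15],168.5)"
```

```text
t 23.0 pos [ 430.6 -321.4  152.6] yaw 87.81 tilt [ 0.27 -0.19] F [0.6 0.1 0.7] w 42.8 j7 0.29
[[[9.7, 0.8, 0.1, 0.0, 0.0, -2.4], [12.6, 1.6, 0.0, 0.0, 0.0, -3.2], [15.6, 2.8, 0.1, 0.0, 0.0, -3.9], [18.3, 4.6, 0.1, 0.0, 0.0, -4.7], [20.7, 7.1, 0.1, 0.0, 0.0, -5.4]]]
[[[22.8, 10.3, 0.1, 0.0, 0.0, -6.2], [24.2, 14.2, 0.2, 0.0, 0.0, -6.9], [24.7, 18.9, 0.2, 0.0, 0.0, -7.7], [21.9, 22.1, 0.1, 0.0, 0.0, -7.7], [17.0, 22.3, 0.2, 0.0, 0.0, -6.9]]]
[[[12.6, 21.6, 0.1, 0.0, 0.0, -6.2], [9.0, 20.0, 0.1, 0.0, 0.0, -5.4], [6.0, 17.9, 0.1, 0.0, 0.0, -4.7], [3.9, 15.3, 0.1, 0.0, 0.0, -3.9], [2.2, 12.6, 0.1, 0.0, 0.0, -3.2]]]
[[[1.2, 9.6, 0.0, 0.0, 0.0, -2.4], [0, 0, 0, 0, 0, 0], [0, 0, 0, 0, 0, 0]]]
```

View pics/w18.png

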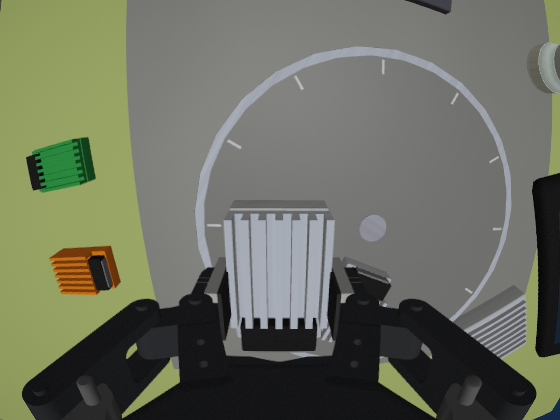

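Emit:
drive_tool(motion=[[[9.7,0.8,0,0,0,-2.4],[12.6,1.6,0,0,0,-3.2],[15.6,2.8,0,0,0,-3.9],[18.3,4.6,0,0,0,-4.7],[20.7,7,0,0,0,-5.4]]])

```text
time_s: 23.5
tool_pos: [0.4382, -0.2397, 0.1478]
ee_rot: [0.589, 0.808, 0.0, -0.001]
contact_force: [-0.2, 0.3, -1.4]
gripper_width: 0.0427
```

Emit:
drive_tool(motion=[[[22.8,10.3,0,0,0,-6.2],[24.2,14.2,0,0,0,-6.9],[24.7,19,0,0,0,-7.7],[22,22,0,0,0,-7.7],[17,22.3,0,0,0,-6.9]]])

```text
time_s: 24.0
tool_pos: [0.4552, -0.0962, 0.1484]
ee_rot: [0.313, 0.95, 0.0, -0.0]
contact_force: [0.2, 0.7, -0.8]
gripper_width: 0.0428
```

Emit:
drive_tool(motion=[[[12.6,21.6,0,0,0,-6.2],[9,20,0,0,0,-5.4],[6,18,0,0,0,-4.7],[4,15.3,0,0,0,-3.9],[2.2,12.6,0,0,0,-3.2]]])

```text
time_s: 24.5
tool_pos: [0.4666, -0.0042, 0.1484]
ee_rot: [0.117, 0.993, 0.0, -0.0]
contact_force: [1.1, -0.3, -1.8]
gripper_width: 0.0427
```

Emit:
drive_tool(motion=[[[1.2,9.6,0,0,0,-2.4],[0,0,0,0,0,0],[0,0,0,0,0,0],[0,0,0,0,0,0]]])

```text
time_s: 24.9
tool_pos: [0.4677, 0.0028, 0.1483]
ee_rot: [0.1, 0.995, -0.0, -0.0]
contact_force: [0.2, 0.0, -0.7]
gripper_width: 0.0425
```

```bash
python3 -c "
from h import *
im=snap('wrist','w19.png')
plan([.4698,.0027,.045],168.5,vmax=32)"
```

```text
t 24.95 pos [467.7   2.8 148.3] yaw 168.51 tilt [-0.02 -0.04] F [ 0.4 -0.2 -1.2] w 42.9 j7 0.71
[[[-0.3, 0.0, 13.2, 0.0, 0.0, 0.0], [-0.4, 0.1, 23.2, 0.0, 0.0, 0.0], [-0.6, 0.1, 30.6, 0.0, 0.0, 0.0], [-0.5, 0.1, 23.1, 0.0, 0.0, 0.0], [-0.3, 0.0, 13.2, 0.0, 0.0, 0.0]]]
[[[0, 0, 0, 0, 0, 0], [0, 0, 0, 0, 0, 0]]]
```

View pics/w19.png

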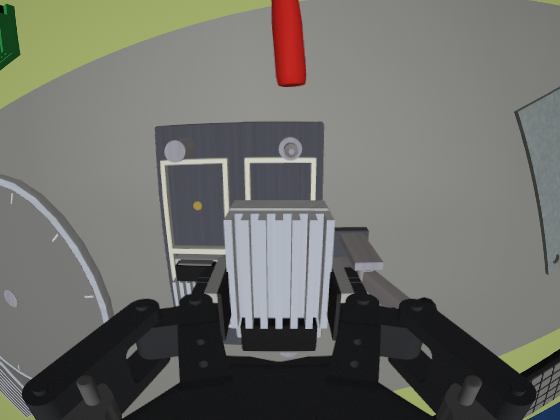

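Emit:
drive_tool(motion=[[[-0.5,0,13,0,0,0],[-0.5,0,23,0,0,0],[-0.5,0,30.5,0,0,0],[-0.5,0,23,0,0,0],[0,0,13,0,0,0]]])

```text
time_s: 25.45
tool_pos: [0.4685, 0.0029, 0.0435]
ee_rot: [0.099, 0.995, -0.0, -0.002]
contact_force: [0.5, -0.8, -1.1]
gripper_width: 0.043
```

Emit:
drive_tool(motion=[[[0,0,0,0,0,0],[0,0,0,0,0,0],[0,0,0,0,0,0]]])

```text
time_s: 25.75
tool_pos: [0.4703, 0.0035, 0.0464]
ee_rot: [0.099, 0.995, 0.0, 0.001]
contact_force: [0.1, 0.0, -1.2]
gripper_width: 0.0428
```

```bash
python3 -c "
from h import *
im=snap('wrist','w20.png')
plan([.4698,.0027,.0225],168.5,vmax=8)"
```

```text
t 25.8 pos [470.4   3.5  46.6] yaw 168.59 tilt [0.08 0.01] F [ 0.4  0.2 -1.5] w 42.9 j7 0.52
[[[0.1, -0.2, 4.2, 0.0, 0.0, 0.0], [0.1, -0.2, 7.8, 0.0, 0.0, 0.0], [0.2, -0.3, 7.8, 0.0, 0.0, 0.0], [0.0, -0.2, 4.2, 0.0, 0.0, 0.0], [0, 0, 0, 0, 0, 0]]]
[[[0, 0, 0, 0, 0, 0]]]
```

View pics/w20.png

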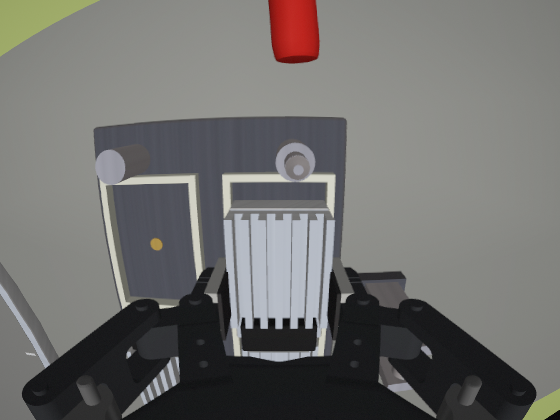

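Emit:
drive_tool(motion=[[[0.3,0,4,0,0,0],[0.2,0,6,0,0,0],[0,0,6,0,0,0],[0,0,4.5,0,0,0],[0,0,2,0,0,0]]])

```text
time_s: 26.3
tool_pos: [0.469, 0.0036, 0.0228]
ee_rot: [0.099, 0.995, -0.0, -0.0]
contact_force: [-0.3, -0.6, -1.0]
gripper_width: 0.043
```

Emit:
drive_tool(motion=[[[0,0,1,0,0,0],[0,0,1,0,0,0],[0,0,0,0,0,0]]])

```text
time_s: 26.6
tool_pos: [0.4694, 0.0036, 0.0214]
ee_rot: [0.099, 0.995, 0.0, 0.0]
contact_force: [-0.1, 0.1, -1.5]
gripper_width: 0.0427
```

Emit:
drive_tool(motion=[[[0,0,0,0,0,0],[0,0,0,0,0,0],[0,0,0,0,0,0]]], claw=58)

```text
time_s: 26.9
tool_pos: [0.4695, 0.0036, 0.0216]
ee_rot: [0.099, 0.995, 0.0, 0.0]
contact_force: [0.2, -0.1, -0.3]
gripper_width: 0.0579
```

Emit:
drive_tool(motion=[[[0,0,-10,0,0,0],[0,0,-20,0,0,0],[0,0,-30,0,0,0],[0,0,-35,0,0,0],[0,0,-25,0,0,0]]])

```text
time_s: 27.4
tool_pos: [0.4695, 0.0038, 0.1439]
ee_rot: [0.099, 0.995, 0.0, 0.001]
contact_force: [0.3, 0.6, -1.1]
gripper_width: 0.0582
```

```bash
python3 -c "
from h import *
im=snap('wrist','w21.png')
plan([.49,-.39,.24],66)"
```

```text
t 27.45 pos [471.5   4.1 146.7] yaw 168.63 tilt [0.39 0.01] F [ 0.6 -0.3  3.1] w 57.8 j7 0.7
[[[-2.2, -8.8, -2.1, 0.0, 0.0, 2.4], [-3.3, -11.0, -2.7, 0.0, 0.0, 3.0], [-4.6, -13.0, -3.3, 0.0, 0.0, 3.6], [-6.4, -14.9, -3.8, 0.0, 0.0, 4.2], [-8.5, -16.4, -4.4, 0.0, 0.0, 4.8]]]
[[[-11.1, -17.7, -5.0, 0.0, 0.0, 5.4], [-14.2, -18.5, -5.5, 0.0, 0.0, 6.1], [-17.7, -18.6, -6.0, 0.0, 0.0, 6.7], [-21.6, -17.8, -6.6, 0.0, 0.0, 7.3], [-25.6, -16.3, -7.2, 0.0, 0.0, 7.9]]]
[[[-27.7, -12.6, -7.2, 0.0, 0.0, 7.9], [-26.8, -8.0, -6.6, 0.0, 0.0, 7.3], [-25.4, -4.1, -6.1, 0.0, 0.0, 6.7], [-23.2, -1.0, -5.5, 0.0, 0.0, 6.1], [-20.9, 1.3, -4.9, 0.0, 0.0, 5.4]]]
[[[-18.3, 2.9, -4.4, 0.0, 0.0, 4.8], [-15.7, 3.8, -3.8, 0.0, 0.0, 4.2], [-13.2, 4.3, -3.3, 0.0, 0.0, 3.6], [-10.6, 4.2, -2.7, 0.0, 0.0, 3.0], [-8.3, 3.7, -2.1, 0.0, 0.0, 2.4]]]
[[[0, 0, 0, 0, 0, 0], [0, 0, 0, 0, 0, 0]]]
```

View pics/w21.png

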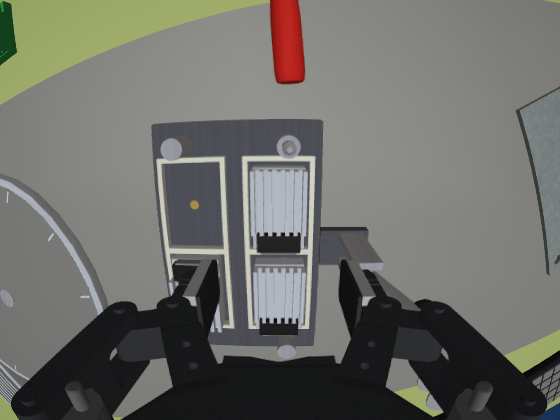

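The third module is down in nest2, at (279,208). Fetching module c.

Emit:
drive_tool(motion=[[[-2.2,-9,-2,0,0,2.4],[-3.3,-11,-2.7,0,0,3],[-4.6,-13,-3.3,0,0,3.6],[-6.4,-15,-3.8,0,0,4.2],[-8.5,-16.4,-4.4,0,0,4.8]]], claw=64)

```text
time_s: 27.95
tool_pos: [0.4721, -0.0673, 0.1574]
ee_rot: [0.257, 0.966, -0.0, -0.001]
contact_force: [0.2, 0.4, -0.2]
gripper_width: 0.0639
```

Emit:
drive_tool(motion=[[[-11,-17.7,-5,0,0,5.4],[-14.2,-18.5,-5.5,0,0,6.1],[-17.7,-18.6,-6,0,0,6.7],[-21.6,-17.8,-6.6,0,0,7.3],[-25.6,-16.3,-7.2,0,0,7.9]]])

```text
time_s: 28.45
tool_pos: [0.4781, -0.1958, 0.1881]
ee_rot: [0.525, 0.851, 0.0, -0.0]
contact_force: [0.1, 0.0, 0.7]
gripper_width: 0.0637
```

Emit:
drive_tool(motion=[[[-27.7,-12.6,-7.2,0,0,7.9],[-26.8,-8,-6.6,0,0,7.3],[-25.4,-4,-6,0,0,6.7],[-23.2,-1,-5.5,0,0,6.1],[-21,1.3,-5,0,0,5.4]]])

```text
time_s: 28.95
tool_pos: [0.4839, -0.3247, 0.2184]
ee_rot: [0.747, 0.664, -0.0, -0.0]
contact_force: [0.2, 0.2, -0.1]
gripper_width: 0.0643
```

Emit:
drive_tool(motion=[[[-18.3,3,-4.4,0,0,4.8],[-15.7,3.8,-3.8,0,0,4.2],[-13.2,4.3,-3.3,0,0,3.6],[-10.6,4.2,-2.7,0,0,3],[-8.3,3.7,-2,0,0,2.4]]])

```text
time_s: 29.45
tool_pos: [0.4876, -0.3924, 0.2344]
ee_rot: [0.841, 0.541, -0.0, -0.0]
contact_force: [0.5, 0.7, 0.0]
gripper_width: 0.0639
```

Emit:
drive_tool(motion=[[[0,0,0,0,0,0],[0,0,0,0,0,0]]])

```text
time_s: 29.65
tool_pos: [0.4882, -0.3904, 0.2342]
ee_rot: [0.839, 0.543, 0.0, -0.0]
contact_force: [0.3, 0.5, -0.4]
gripper_width: 0.0641
```

```bash
python3 -c "
from h import *
im=snap('wrist','w22.png'); at()
mods(im,(.36,.66,-.5,-.18),fn='r22.png')
im=snap('wrist','w23.png'); at()
mods(im,(.36,.66,-.5,-.18),fn='r23.png')
"
```

```text
t 29.7 pos [ 488.3 -390.   234.2] yaw 65.87 tilt [-0.02  0.06] F [0.4 0.7 0.2] w 64.5 j7 0.07
blob c=(0.6372,-0.4718) wh [45. 56.] imgang 90.0 px 583 45
blob c=(0.5092,-0.3375) wh [16.  14.5] imgang 90.0 px 314 301
blob c=(0.4865,-0.4105) wh [53.1 44.4] imgang 24.4 px 460 346
t 29.75 pos [ 488.4 -389.9  234.3] yaw 65.89 tilt [-0.01  0.06] F [ 0.1  0.5 -0. ] w 64.3 j7 0.07
blob c=(0.6372,-0.4718) wh [45. 56.] imgang 90.0 px 583 45
blob c=(0.5090,-0.3375) wh [15.5 14.5] imgang 90.0 px 314 301
blob c=(0.4864,-0.4104) wh [53.6 44.4] imgang 24.8 px 460 346
```

View pics/r23.png

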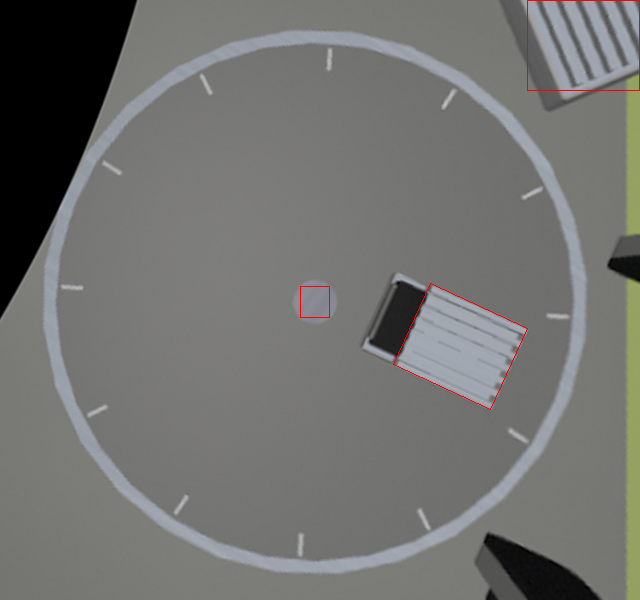

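```bash
python3 -c "
from h import *
plan([.4898,-.4031,.085],65.4,vmax=32)"
```

```text
t 29.75 pos [ 488.4 -389.9  234.3] yaw 65.89 tilt [-0.01  0.06] F [ 0.1  0.5 -0. ] w 64.3 j7 0.07
[[[-0.8, 0.5, 10.3, 0.0, 0.0, 0.0], [-1.2, 0.7, 15.8, 0.0, 0.0, 0.1], [-1.7, 1.0, 21.5, 0.0, 0.0, 0.1], [-2.1, 1.2, 27.0, 0.0, 0.0, 0.1], [-2.1, 1.2, 27.1, 0.0, 0.0, 0.1]]]
[[[-1.7, 1.0, 21.4, 0.0, 0.0, 0.1], [-1.2, 0.7, 15.9, 0.0, 0.0, 0.1], [-0.8, 0.5, 10.2, 0.0, 0.0, 0.0], [0, 0, 0, 0, 0, 0], [0, 0, 0, 0, 0, 0]]]
```

Emit:
drive_tool(motion=[[[-0.8,0.5,10,0,0,0.2],[-1.2,0.7,16,0,0,0.2],[-1.7,1,21.5,0,0,0],[-2,1.2,27,0,0,0],[-2,1.2,27,0,0,0]]])

```text
time_s: 30.25
tool_pos: [0.4893, -0.3993, 0.1315]
ee_rot: [0.841, 0.541, 0.0, -0.0]
contact_force: [0.1, -1.6, 0.1]
gripper_width: 0.064
```

Emit:
drive_tool(motion=[[[-1.7,1,21.5,0,0,0],[-1.2,0.7,16,0,0,0],[-0.8,0.5,10,0,0,0],[0,0,0,0,0,0],[0,0,0,0,0,0]]])

```text
time_s: 30.75
tool_pos: [0.4902, -0.4042, 0.0859]
ee_rot: [0.841, 0.54, 0.0, 0.0]
contact_force: [-0.7, 0.6, 1.1]
gripper_width: 0.0639
```

```bash
python3 -c "
from h import *
im=snap('wrist','w24.png')
plan([.4898,-.4031,.049],65.4,vmax=10)"
```

```text
t 30.8 pos [ 490.5 -404.4   86.4] yaw 65.42 tilt [ 0.09 -0.06] F [-1.2  0.2  0.6] w 64.0 j7 0.04
[[[0.1, -0.1, 3.7, 0.0, 0.0, 0.0], [0.1, -0.2, 6.3, 0.0, 0.0, 0.0], [0.3, -0.3, 8.7, 0.0, 0.0, 0.0], [0.2, -0.3, 8.7, 0.0, 0.0, 0.0], [0.1, -0.2, 6.2, 0.0, 0.0, 0.0]]]
[[[0.1, -0.1, 3.8, 0.0, 0.0, 0.0], [0, 0, 0, 0, 0, 0], [0, 0, 0, 0, 0, 0]]]
```

View pics/w24.png

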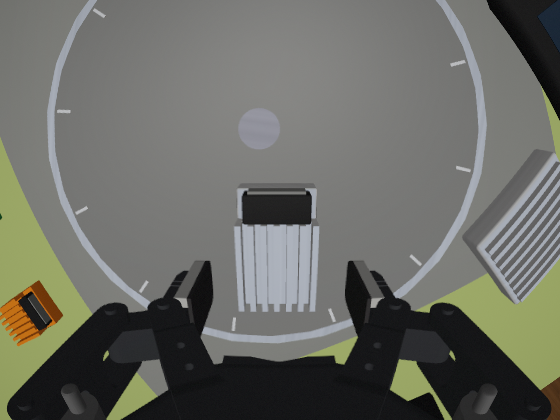

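Module c is centred at (277,250).

Emit:
drive_tool(motion=[[[0.2,-0.2,4,0,0,0],[0.2,-0.2,6,0,0,0],[0.2,-0.2,9,0,0,0],[0.2,-0.2,8.5,0,0,0],[0.2,-0.2,6,0,0,0]]])

```text
time_s: 31.3
tool_pos: [0.4888, -0.4024, 0.0507]
ee_rot: [0.841, 0.54, -0.0, -0.001]
contact_force: [-0.4, -0.1, -0.3]
gripper_width: 0.0639
```

Emit:
drive_tool(motion=[[[0,0,3.8,0,0,0],[0,0,0,0,0,0],[0,0,0,0,0,0]]])

```text
time_s: 31.6
tool_pos: [0.4893, -0.4028, 0.0481]
ee_rot: [0.841, 0.54, 0.0, 0.0]
contact_force: [0.5, 0.1, 0.2]
gripper_width: 0.0635
```

Emit:
drive_tool(motion=[[[0,0,0,0,0,0],[0,0,0,0,0,0],[0,0,0,0,0,0],[0,0,0,0,0,0],[0,0,0,0,0,0]]], claw=30)

```text
time_s: 32.1
tool_pos: [0.4898, -0.4031, 0.0488]
ee_rot: [0.841, 0.54, 0.0, 0.001]
contact_force: [0.6, 0.4, 5.5]
gripper_width: 0.0428
```

Emit:
drive_tool(motion=[[[0,0,-8,0,0,0],[0,0,-18,0,0,0],[0,0,-28,0,0,0],[0,0,-28,0,0,0],[0,0,-18,0,0,0]]])

```text
time_s: 32.6
tool_pos: [0.4894, -0.403, 0.15]
ee_rot: [0.841, 0.54, 0.0, 0.001]
contact_force: [1.2, -0.0, -1.4]
gripper_width: 0.0429
```

```bash
python3 -c "
from h import *
im=snap('wrist','w25.png')
plan([.4548,-.0708,.15],168.5)"
```

```text
t 32.65 pos [ 490.7 -403.9  152.6] yaw 65.4 tilt [ 0.25 -0.19] F [ 0.5 -0.4  0.5] w 42.8 j7 0.06
[[[6.6, -3.9, 0.0, 0.0, 0.0, -2.4], [8.6, -4.7, 0.1, 0.0, 0.0, -3.0], [10.6, -5.0, 0.0, 0.0, 0.0, -3.6], [12.7, -5.1, 0.1, 0.0, 0.0, -4.2], [15.0, -4.7, 0.0, 0.0, 0.0, -4.8]]]
[[[17.4, -3.9, 0.1, 0.0, 0.0, -5.5], [19.6, -2.5, 0.1, 0.0, 0.0, -6.1], [21.8, -0.5, 0.1, 0.0, 0.0, -6.7], [23.6, 2.3, 0.0, 0.0, 0.0, -7.3], [25.2, 5.7, 0.1, 0.0, 0.0, -7.9]]]
[[[24.1, 9.2, 0.1, 0.0, 0.0, -7.9], [20.9, 11.4, 0.1, 0.0, 0.0, -7.3], [17.6, 12.8, 0.1, 0.0, 0.0, -6.7], [14.6, 13.4, 0.1, 0.0, 0.0, -6.1], [11.7, 13.3, 0.1, 0.0, 0.0, -5.5]]]
[[[9.2, 12.8, 0.0, 0.0, 0.0, -4.8], [7.1, 11.8, 0.1, 0.0, 0.0, -4.2], [5.3, 10.4, 0.0, 0.0, 0.0, -3.6], [3.8, 9.0, 0.1, 0.0, 0.0, -3.0], [2.6, 7.2, 0.0, 0.0, 0.0, -2.4]]]
[[[0, 0, 0, 0, 0, 0], [0, 0, 0, 0, 0, 0]]]
```

View pics/w25.png

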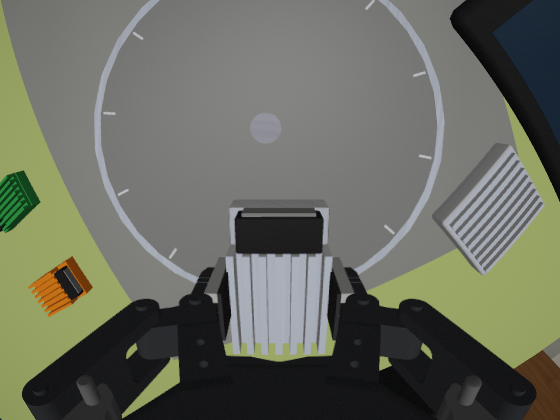

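Emit:
drive_tool(motion=[[[6.6,-4,0,0,0,-2.4],[8.6,-4.7,0,0,0,-3],[10.6,-5,0,0,0,-3.6],[12.7,-5,0,0,0,-4.2],[15,-4.7,0,0,0,-4.8]]])

```text
time_s: 33.15
tool_pos: [0.4817, -0.3424, 0.1463]
ee_rot: [0.745, 0.668, -0.0, -0.002]
contact_force: [0.1, -0.5, -1.0]
gripper_width: 0.0425
```

Emit:
drive_tool(motion=[[[17.4,-4,0,0,0,-5.5],[19.6,-2.5,0,0,0,-6.1],[21.8,-0.5,0,0,0,-6.7],[23.6,2.3,0,0,0,-7.3],[25.2,5.7,0,0,0,-7.9]]])

```text
time_s: 33.65
tool_pos: [0.4695, -0.234, 0.1467]
ee_rot: [0.52, 0.854, 0.0, -0.002]
contact_force: [0.7, 0.4, -1.3]
gripper_width: 0.0429
```

Emit:
drive_tool(motion=[[[24,9.2,0,0,0,-7.9],[21,11.4,0,0,0,-7.3],[17.6,12.8,0,0,0,-6.7],[14.6,13.4,0,0,0,-6.1],[11.7,13.3,0,0,0,-5.5]]])

```text
time_s: 34.15
tool_pos: [0.4576, -0.1256, 0.147]
ee_rot: [0.251, 0.968, 0.0, -0.002]
contact_force: [0.0, -0.6, -1.5]
gripper_width: 0.0429
```

Emit:
drive_tool(motion=[[[9.2,12.8,0,0,0,-4.8],[7,11.8,0,0,0,-4.2],[5.3,10.4,0,0,0,-3.6],[3.8,9,0,0,0,-3],[2.6,7.2,0,0,0,-2.4]]])

```text
time_s: 34.65
tool_pos: [0.453, -0.0689, 0.1479]
ee_rot: [0.099, 0.995, 0.0, -0.0]
contact_force: [0.0, 0.8, -1.2]
gripper_width: 0.0427
```

Emit:
drive_tool(motion=[[[0,0,0,0,0,0],[0,0,0,0,0,0],[0,0,0,0,0,0]]])

```text
time_s: 34.95
tool_pos: [0.4533, -0.0704, 0.1481]
ee_rot: [0.102, 0.995, -0.0, 0.0]
contact_force: [0.2, 0.1, -1.9]
gripper_width: 0.0428
```

```bash
python3 -c "
from h import *
im=snap('wrist','w26.png')
plan([.4548,-.0708,.045],168.5,vmax=32)"
```

```text
t 35.0 pos [453.3 -70.4 148.1] yaw 168.33 tilt [ 0.   -0.03] F [ 0.1 -0.3 -0.7] w 42.7 j7 0.84
[[[-0.2, 0.0, 13.2, 0.0, 0.0, 0.0], [-0.3, 0.0, 23.1, 0.0, 0.0, 0.0], [-0.5, -0.1, 30.5, 0.0, 0.0, -0.1], [-0.3, 0.0, 23.1, 0.0, 0.0, 0.0], [-0.2, 0.0, 13.2, 0.0, 0.0, 0.0]]]
[[[0, 0, 0, 0, 0, 0], [0, 0, 0, 0, 0, 0]]]
```

View pics/w26.png

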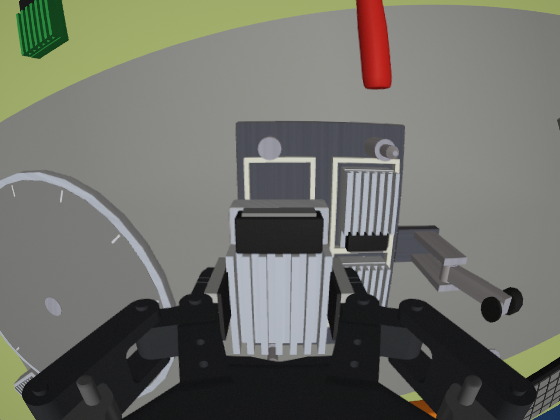

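Emit:
drive_tool(motion=[[[-0.5,0,13,0,0,-0.1],[-0.5,0,23,0,0,0],[-0.5,0,30.5,0,0,0],[0,0,23,0,0,0],[0,0,13,0,0,0]]])

```text
time_s: 35.5
tool_pos: [0.4534, -0.0701, 0.0432]
ee_rot: [0.1, 0.995, -0.0, -0.002]
contact_force: [-0.5, 0.1, -1.2]
gripper_width: 0.0427
```

Emit:
drive_tool(motion=[[[0,0,0,0,0,0],[0,0,0,0,0,0],[0,0,0,0,0,0]]])

```text
time_s: 35.8
tool_pos: [0.4552, -0.0699, 0.0461]
ee_rot: [0.1, 0.995, 0.0, 0.001]
contact_force: [-0.5, 0.5, -0.9]
gripper_width: 0.043
```

```bash
python3 -c "
from h import *
im=snap('wrist','w27.png')
plan([.4548,-.0708,.0225],168.5,vmax=8)"
```

```text
t 35.85 pos [455.3 -70.   46.2] yaw 168.49 tilt [0.08 0.  ] F [-0.1 -0.7 -1.3] w 43.0 j7 0.64
[[[0.1, -0.1, 4.2, 0.0, 0.0, 0.0], [0.1, -0.3, 7.7, 0.0, 0.0, 0.0], [0.1, -0.3, 7.7, 0.0, 0.0, 0.0], [0.1, -0.1, 4.1, 0.0, 0.0, 0.0], [0, 0, 0, 0, 0, 0]]]
[[[0, 0, 0, 0, 0, 0]]]
```

View pics/w27.png

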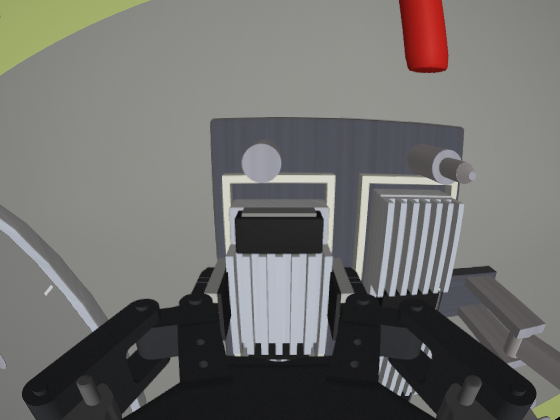

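Emit:
drive_tool(motion=[[[0.3,-0.2,4,0,0,0],[0.2,-0.2,6,0,0,0],[0,-0.2,6,0,0,0],[0,0,4.5,0,0,0],[0,0,2,0,0,0]]])

```text
time_s: 36.35
tool_pos: [0.4538, -0.0704, 0.0225]
ee_rot: [0.1, 0.995, -0.0, -0.0]
contact_force: [0.3, -0.0, -1.5]
gripper_width: 0.0426
```

Emit:
drive_tool(motion=[[[0,0,1,0,0,0],[0,0,0.8,0,0,0],[0,0,0,0,0,0]]])

```text
time_s: 36.65
tool_pos: [0.4542, -0.0704, 0.0213]
ee_rot: [0.1, 0.995, 0.0, 0.0]
contact_force: [-0.5, -0.2, -1.8]
gripper_width: 0.0427
```

Emit:
drive_tool(motion=[[[0,0,0,0,0,0],[0,0,0,0,0,0],[0,0,0,0,0,0]]], claw=58)

```text
time_s: 36.95
tool_pos: [0.4543, -0.0705, 0.0215]
ee_rot: [0.1, 0.995, 0.0, 0.0]
contact_force: [-0.2, 1.1, 0.3]
gripper_width: 0.058
```

Emit:
drive_tool(motion=[[[0,0,-10,0,0,0],[-5,0,-20,0,0,0],[-15,0,-35,0,0,0],[-25,0,-45,0,0,0],[-25,0,-45,0,0,0]]])

```text
time_s: 37.45
tool_pos: [0.5211, -0.0842, 0.1755]
ee_rot: [0.1, 0.995, 0.0, -0.001]
contact_force: [1.2, -1.4, -0.8]
gripper_width: 0.058
```

Emit:
drive_tool(motion=[[[-20,0,-30,0,0,0],[-15,0,-20,0,0,0],[-10,0,-10,0,0,0],[0,0,0,0,0,0],[0,0,0,0,0,0]]])

```text
time_s: 37.95
tool_pos: [0.5644, -0.0931, 0.2331]
ee_rot: [0.1, 0.995, -0.0, -0.001]
contact_force: [-0.8, -0.4, -0.6]
gripper_width: 0.058
```

```bash
python3 -c "
from h import *
im=snap('wrist','w28.png')
at()
cv2.imwrite('pics/r28.png',rect(im,.042,.37,.64,-.19,.11,2000))
t=snap('top','t28.png')
mods(im,(.37,.64,-.16,.08),z=.042,fn='r28b.png')
"
```

```text
t 38.0 pos [564.  -93.  232.8] yaw 168.53 tilt [-0.14 -0.01] F [-0.2 -0.5 -0.6] w 58.1 j7 1.02
blob c=(0.5445,-0.0889) wh [57.9 59.6] imgang 9.0 px 337 190
blob c=(0.5315,-0.0107) wh [80.5 53. ] imgang 90.0 px 181 216
blob c=(0.4675,-0.0735) wh [57.1 67. ] imgang 10.4 px 306 344
blob c=(0.4598,0.0001) wh [56.5 58.5] imgang 10.7 px 159 359
```

View pics/w28.png

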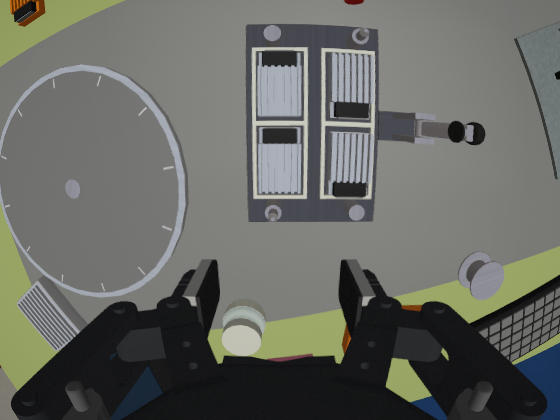

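View pics/r28.png

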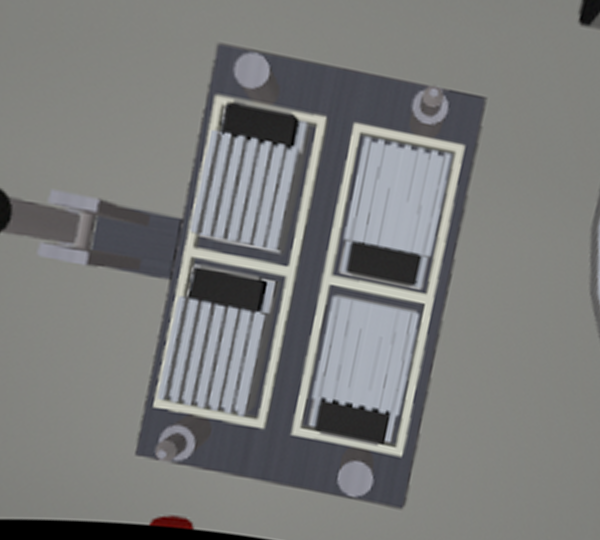

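View pics/t28.png

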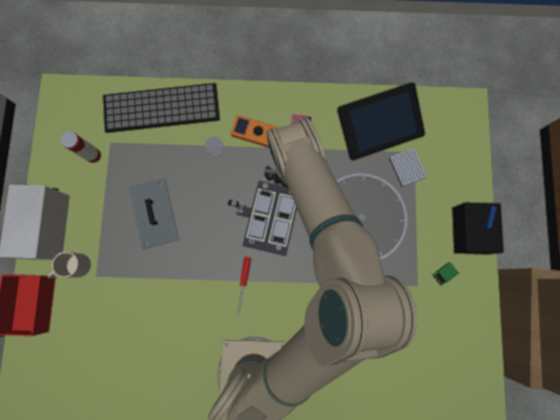

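All four modules lie in their nests: (280,85), (351,85), (280,160) and (349,163) in the wrist view. Now to the plate.

```bash
python3 -c "
from h import *
plan([.565,.372,.24],196.6)"
```

```text
t 38.05 pos [563.9 -93.  232.7] yaw 168.54 tilt [-0.15 -0.01] F [-0.6 -0.6 -0.3] w 58.0 j7 1.02
[[[2.7, 13.5, -0.2, 0.0, 0.0, -0.8], [3.3, 17.9, -0.3, 0.0, 0.0, -1.1], [3.7, 22.2, -0.4, 0.0, 0.0, -1.4], [3.8, 26.6, -0.4, 0.0, 0.0, -1.6], [3.5, 31.1, -0.5, 0.0, 0.0, -1.9]]]
[[[2.8, 35.5, -0.5, 0.0, 0.0, -2.1], [1.7, 39.9, -0.7, 0.0, 0.0, -2.4], [0.0, 44.3, -0.7, 0.0, 0.0, -2.7], [-2.1, 44.3, -0.7, 0.0, 0.0, -2.7], [-3.7, 39.8, -0.6, 0.0, 0.0, -2.4]]]
[[[-4.8, 35.3, -0.6, 0.0, 0.0, -2.1], [-5.4, 30.7, -0.5, 0.0, 0.0, -1.9], [-5.4, 26.4, -0.4, 0.0, 0.0, -1.6], [-5.3, 21.9, -0.4, 0.0, 0.0, -1.4], [-4.6, 17.5, -0.2, 0.0, 0.0, -1.1]]]
[[[-3.8, 13.3, -0.3, 0.0, 0.0, -0.8], [0, 0, 0, 0, 0, 0], [0, 0, 0, 0, 0, 0]]]
```

Emit:
drive_tool(motion=[[[2.7,13.5,0,0,0,-0.8],[3.3,18,0,0,0,-1.1],[3.7,22,0,0,0,-1.4],[3.8,26.6,0,0,0,-1.6],[3.5,31,0,0,0,-1.9]]])

```text
time_s: 38.55
tool_pos: [0.565, 0.0218, 0.2336]
ee_rot: [0.039, 0.999, 0.0, -0.0]
contact_force: [0.2, -0.6, 0.9]
gripper_width: 0.058
```

Emit:
drive_tool(motion=[[[2.8,35.5,-1,0,0,-2.1],[1.7,40,-1,0,0,-2.4],[0,44,-1,0,0,-2.7],[-2,44,-1,0,0,-2.7],[-3.7,40,-1,0,0,-2.4]]])

```text
time_s: 39.05
tool_pos: [0.5644, 0.2276, 0.2389]
ee_rot: [-0.069, 0.998, 0.001, -0.0]
contact_force: [1.1, 0.4, 0.2]
gripper_width: 0.0578
```

Emit:
drive_tool(motion=[[[-4.8,35.3,-1,0,0,-2.1],[-5.4,30.7,0,0,0,-1.9],[-5.4,26.4,0,0,0,-1.6],[-5.3,22,0,0,0,-1.4],[-4.6,17.5,0,0,0,-1.1]]])

```text
time_s: 39.55
tool_pos: [0.564, 0.3617, 0.2396]
ee_rot: [-0.14, 0.99, 0.001, -0.0]
contact_force: [0.2, -0.1, 0.2]
gripper_width: 0.0583
```

Emit:
drive_tool(motion=[[[-3.8,13.3,0,0,0,-0.8],[0,0,0,0,0,0],[0,0,0,0,0,0],[0,0,0,0,0,0]]])

```text
time_s: 39.95
tool_pos: [0.5669, 0.3702, 0.2396]
ee_rot: [-0.143, 0.99, -0.001, -0.0]
contact_force: [1.4, 0.0, -1.3]
gripper_width: 0.058
```

```bash
python3 -c "
from h import *
im=snap('wrist','w29.png')
at()
cv2.imwrite('pics/r29.png',rect(im,.008,.36,.66,.22,.5,2000))
cv2.imwrite('pics/r29h.png',rect(im,.05,.36,.66,.22,.5,2000))
"
```

```text
t 40.0 pos [567.1 370.1 239.7] yaw -163.59 tilt [ 0.02 -0.06] F [-0.1 -0.3 -0.4] w 58.0 j7 0.78
```

View pics/r29.png

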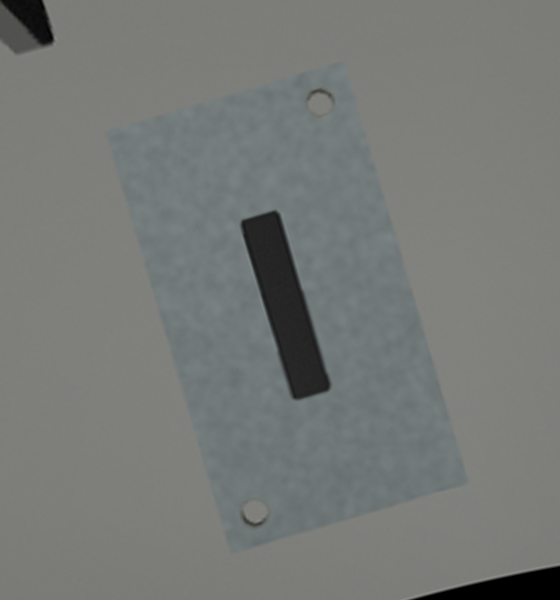

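View pics/r29h.png

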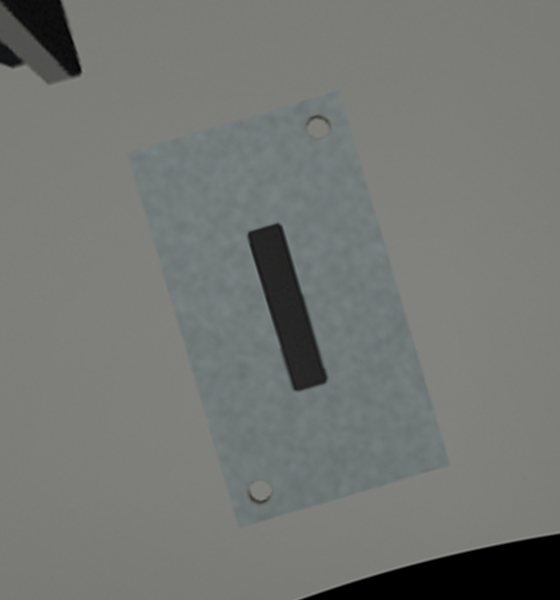

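The plate's holes are at (320,102) and (255,512) and the handle centre is at (287,307). That puts the plate at (0.5063,0.356), yaw 16.6°.

```bash
python3 -c "
from h import *
plan([.5063,.3561,.08],196.6,vmax=35)"
```

```text
t 40.0 pos [567.1 370.1 239.7] yaw -163.59 tilt [ 0.02 -0.06] F [-0.1 -0.3 -0.4] w 58.0 j7 0.78
[[[4.3, 0.3, 11.0, 0.0, 0.0, 0.0], [6.6, 0.4, 16.9, 0.0, 0.0, 0.0], [8.9, 0.5, 23.0, 0.0, 0.0, 0.0], [11.3, 0.8, 28.9, 0.0, 0.0, 0.0], [11.3, 0.7, 29.0, 0.0, 0.0, 0.0]]]
[[[9.0, 0.5, 22.9, 0.0, 0.0, 0.0], [6.6, 0.4, 17.0, 0.0, 0.0, 0.0], [4.2, 0.3, 11.0, 0.0, 0.0, 0.0], [0, 0, 0, 0, 0, 0], [0, 0, 0, 0, 0, 0]]]
```

Emit:
drive_tool(motion=[[[4.3,0.3,11,0,0,-0.2],[6.6,0.4,17,0,0,0],[9,0.5,23,0,0,0],[11.3,0.8,29,0,0,0],[11.3,0.7,29,0,0,0]]])

```text
time_s: 40.5
tool_pos: [0.5246, 0.3607, 0.1294]
ee_rot: [-0.145, 0.989, -0.0, -0.0]
contact_force: [0.4, -0.3, 0.0]
gripper_width: 0.0582
```

Emit:
drive_tool(motion=[[[9,0.5,23,0,0,0],[6.6,0.4,17,0,0,0],[4.2,0.3,11,0,0,0],[0,0,0,0,0,0],[0,0,0,0,0,0]]])

```text
time_s: 41.0
tool_pos: [0.5062, 0.3575, 0.0801]
ee_rot: [-0.145, 0.989, 0.0, 0.0]
contact_force: [0.6, 0.1, 0.7]
gripper_width: 0.0579
```

```bash
python3 -c "
from h import *
im=snap('wrist','w30.png')
plan([.5063,.3561,.025],196.6,vmax=12)"
```

```text
t 41.05 pos [506.6 357.9  80.6] yaw -163.32 tilt [0.08 0.07] F [ 0.2  0.1 -0. ] w 57.9 j7 0.56
[[[0.1, -0.1, 3.8, 0.0, 0.0, 0.0], [0.1, -0.2, 5.9, 0.0, 0.0, 0.0], [0.1, -0.2, 8.0, 0.0, 0.0, 0.0], [0.2, -0.3, 10.1, 0.0, 0.0, 0.0], [0.1, -0.3, 10.1, 0.0, 0.0, 0.0]]]
[[[0.1, -0.3, 8.0, 0.0, 0.0, 0.0], [0.1, -0.1, 5.9, 0.0, 0.0, 0.0], [0.1, -0.2, 3.8, 0.0, 0.0, 0.0], [0, 0, 0, 0, 0, 0], [0, 0, 0, 0, 0, 0]]]
```

View pics/w30.png

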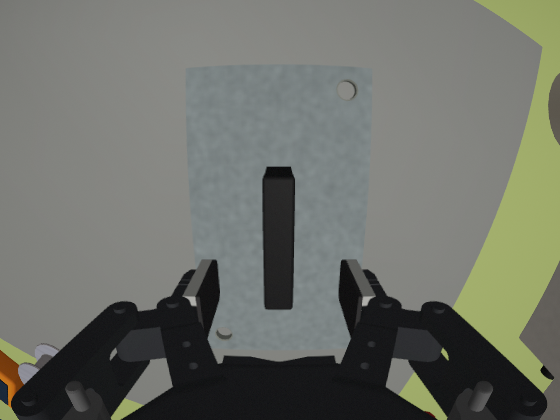

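The handle is centred between the jaws at (279,240). I'll descend and grip.

Emit:
drive_tool(motion=[[[0,-0.2,4,0,0,0],[0,-0.4,6,0,0,0],[0,-0.4,8,0,0,0],[0.2,-0.4,10,0,0,0],[0.2,-0.2,10,0,0,0]]])

```text
time_s: 41.55
tool_pos: [0.5058, 0.3554, 0.0407]
ee_rot: [-0.145, 0.989, -0.0, -0.0]
contact_force: [0.4, -0.0, 0.1]
gripper_width: 0.0582
```

Emit:
drive_tool(motion=[[[0,0,8,0,0,0],[0,0,6,0,0,0],[0,0,3.5,0,0,0],[0,0,0,0,0,0],[0,0,0,0,0,0]]])

```text
time_s: 42.05
tool_pos: [0.5059, 0.3559, 0.0244]
ee_rot: [-0.145, 0.989, 0.0, 0.0]
contact_force: [0.4, 0.9, 0.3]
gripper_width: 0.0585
```

Emit:
drive_tool(motion=[[[0,0,0,0,0,0],[0,0,0,0,0,0],[0,0,0,0,0,0],[0,0,0,0,0,0],[0,0,0,0,0,0]]], claw=5)

```text
time_s: 42.55
tool_pos: [0.5061, 0.3563, 0.0248]
ee_rot: [-0.145, 0.989, 0.0, 0.0]
contact_force: [-0.6, 0.0, 3.4]
gripper_width: 0.0171
```

Emit:
drive_tool(motion=[[[0,0,0,0,0,0],[0,0,0,0,0,0]]])

```text
time_s: 42.75
tool_pos: [0.506, 0.3562, 0.0248]
ee_rot: [-0.145, 0.989, 0.0, 0.0]
contact_force: [-0.7, 0.1, 5.6]
gripper_width: 0.017
```

Emit:
drive_tool(motion=[[[0,0,-6,0,0,0],[0,0,-12,0,0,0],[0,0,-18,0,0,0],[0,0,-24,0,0,0],[0,0,-28,0,0,0]]])

```text
time_s: 43.25
tool_pos: [0.5054, 0.3552, 0.1135]
ee_rot: [-0.145, 0.989, -0.0, -0.001]
contact_force: [0.9, -0.5, -3.7]
gripper_width: 0.017
```

Emit:
drive_tool(motion=[[[0,0,-28,0,0,0],[0,0,-28,0,0,0],[0,0,-24,0,0,0],[0,0,-18,0,0,0],[0,0,-10,0,0,0]]])

```text
time_s: 43.75
tool_pos: [0.5061, 0.3562, 0.2231]
ee_rot: [-0.145, 0.989, 0.001, 0.001]
contact_force: [0.2, 0.2, -4.5]
gripper_width: 0.0173
```

```bash
python3 -c "
from h import *
im=snap('wrist','w31.png')
plan([.503,-.042,.225],168.6,vmax=30)"
```

```text
t 43.8 pos [506.4 356.6 223.8] yaw -163.28 tilt [0.2  0.14] F [ 0.4  1.  -2.2] w 16.9 j7 0.69
[[[2.6, -8.3, 0.0, 0.0, 0.0, 0.6], [3.1, -10.4, -0.1, 0.0, 0.0, 0.8], [3.5, -12.5, -0.1, 0.0, 0.0, 0.9], [3.9, -14.7, -0.1, 0.0, 0.0, 1.1], [4.2, -16.8, -0.1, 0.0, 0.0, 1.2]]]
[[[4.2, -19.1, -0.1, 0.0, 0.0, 1.4], [4.2, -21.3, -0.1, 0.0, 0.0, 1.5], [4.1, -23.5, -0.1, 0.0, 0.0, 1.7], [3.6, -25.8, -0.1, 0.0, 0.0, 1.8], [3.1, -28.0, -0.2, 0.0, 0.0, 2.0]]]
[[[2.1, -29.7, -0.2, 0.0, 0.0, 2.1], [1.1, -28.2, -0.1, 0.0, 0.0, 2.0], [0.0, -26.0, -0.2, 0.0, 0.0, 1.8], [-0.7, -23.9, -0.1, 0.0, 0.0, 1.7], [-1.3, -21.6, -0.1, 0.0, 0.0, 1.5]]]
[[[-1.6, -19.5, -0.1, 0.0, 0.0, 1.4], [-1.9, -17.2, -0.1, 0.0, 0.0, 1.2], [-2.0, -15.1, -0.1, 0.0, 0.0, 1.1], [-1.9, -12.9, -0.1, 0.0, 0.0, 0.9], [-1.8, -10.7, 0.0, 0.0, 0.0, 0.8]]]
[[[-1.6, -8.5, -0.1, 0.0, 0.0, 0.6], [0, 0, 0, 0, 0, 0], [0, 0, 0, 0, 0, 0]]]
```

View pics/w31.png

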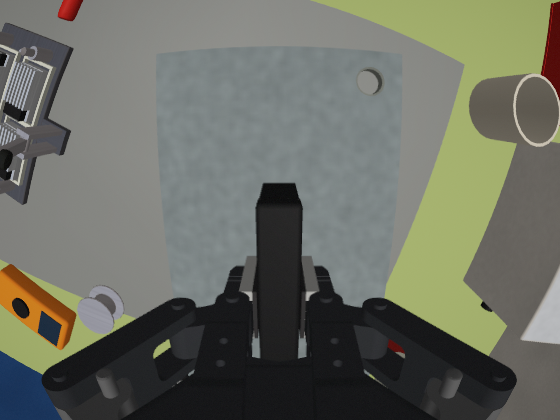

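The plate is held straight, with its far hole visible at (369,82). Carrying it over the fixture, above the clamp.

Emit:
drive_tool(motion=[[[2.6,-8.3,0,0,0,0.6],[3,-10.4,0,0,0,0.8],[3.5,-12.5,0,0,0,0.9],[4,-14.7,0,0,0,1.1],[4.2,-17,0,0,0,1.2]]])

```text
time_s: 44.3
tool_pos: [0.505, 0.2886, 0.2196]
ee_rot: [-0.105, 0.995, -0.0, -0.001]
contact_force: [0.1, -1.0, -3.9]
gripper_width: 0.0172
```

Emit:
drive_tool(motion=[[[4.2,-19,0,0,0,1.4],[4.2,-21.3,0,0,0,1.5],[4,-23.5,0,0,0,1.7],[3.6,-25.8,0,0,0,1.8],[3,-28,0,0,0,2]]])

```text
time_s: 44.8
tool_pos: [0.5039, 0.1691, 0.2199]
ee_rot: [-0.031, 1.0, -0.0, -0.0]
contact_force: [-0.3, -0.2, -3.9]
gripper_width: 0.0167
```

Emit:
drive_tool(motion=[[[2,-29.7,0,0,0,2.1],[1,-28.2,0,0,0,2],[0,-26,0,0,0,1.8],[-0.7,-24,0,0,0,1.7],[-1.3,-21.6,0,0,0,1.5]]])

```text
time_s: 45.3
tool_pos: [0.5027, 0.0388, 0.2199]
ee_rot: [0.049, 0.999, -0.001, -0.0]
contact_force: [0.1, -0.5, -4.2]
gripper_width: 0.0169
```

Emit:
drive_tool(motion=[[[-1.6,-19.5,0,0,0,1.4],[-2,-17.2,0,0,0,1.2],[-2,-15,0,0,0,1.1],[-2,-13,0,0,0,0.9],[-1.8,-10.7,0,0,0,0.8]]])

```text
time_s: 45.8
tool_pos: [0.5027, -0.0357, 0.2201]
ee_rot: [0.095, 0.995, -0.0, -0.0]
contact_force: [0.6, 0.5, -4.8]
gripper_width: 0.0168
```

Emit:
drive_tool(motion=[[[-1.6,-8.5,0,0,0,0.6],[0,0,0,0,0,0],[0,0,0,0,0,0],[0,0,0,0,0,0]]])

```text
time_s: 46.2
tool_pos: [0.5031, -0.042, 0.2203]
ee_rot: [0.099, 0.995, 0.0, 0.0]
contact_force: [0.6, 0.0, -3.9]
gripper_width: 0.0173
```

```bash
python3 -c "
from h import *
im=snap('wrist','w32.png')
plan([.503,-.042,.13],168.6,vmax=20)
t=snap('top','t32.png');s=snap('scene','s32.png')
cv2.imwrite('pics/s32c.png',cv2.resize(s['color'][150:270,200:380],(720,480),interpolation=cv2.INTER_CUBIC))
"
```

```text
t 46.25 pos [503.1 -42.  220.3] yaw 168.7 tilt [0.02 0.03] F [ 0.4 -0.8 -3.2] w 16.9 j7 0.91
[[[0.0, 0.0, 7.4, 0.0, 0.0, 0.0], [0.0, 0.0, 11.8, 0.0, 0.0, 0.0], [0.0, 0.0, 16.2, 0.0, 0.0, 0.0], [0.1, 0.0, 19.5, 0.0, 0.0, 0.0], [0.0, 0.0, 16.3, 0.0, 0.0, 0.0]]]
[[[0.0, 0.0, 11.8, 0.0, 0.0, 0.0], [0.0, 0.0, 7.3, 0.0, 0.0, 0.0], [0, 0, 0, 0, 0, 0], [0, 0, 0, 0, 0, 0]]]
```

View pics/w32.png

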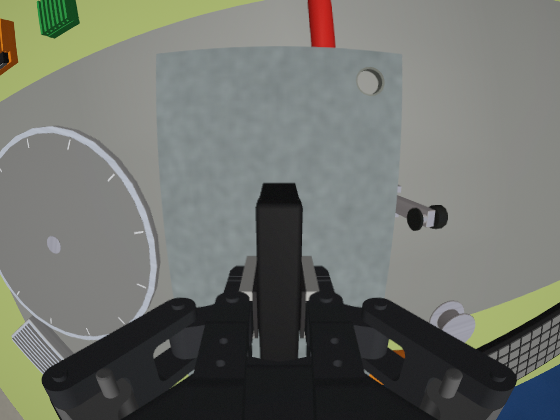

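View pics/s32c.png

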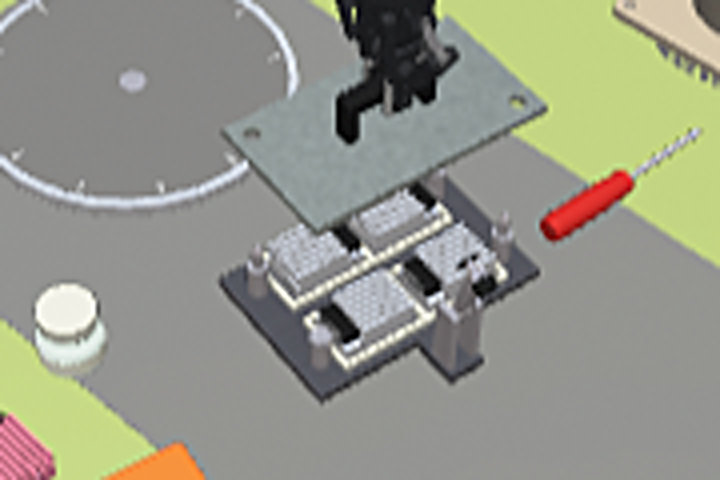

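```bash
python3 -c "
from h import *
im=eyes.get_image('wrist'); s=status.read_state()
c=im['color'][55:110,340:400]; cv2.imwrite('pics/hc.png',cv2.resize(c,None,fx=10,fy=10,interpolation=cv2.INTER_CUBIC))
z=s['tool_pos'][2]-.017
h=onz(im,369,82,z,True);print('hole',h)
r=Rn.from_euler('z',-11.45,degrees=True).as_matrix()
print('pin1',np.array([.503,-.042,0])+r@np.array([-.094,.045,0]),'from tcp',s['tool_pos']+r@np.array([-.094,.045,0]))
"
```

```text
hole [0.42091256 0.01877837 0.20327089]
pin1 [0.41980383 0.02076462 0.        ] from tcp [0.41986196 0.02030991 0.22027089]
```

View pics/hc.png

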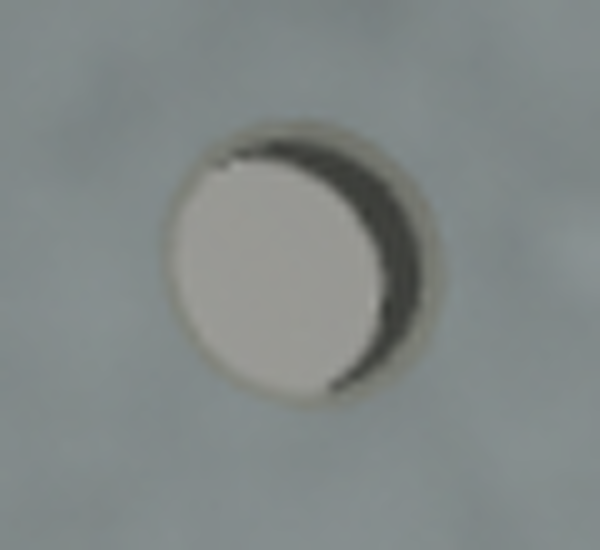

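Emit:
drive_tool(motion=[[[0,0,7,0,0,0],[0,0,12,0,0,0],[0,0,17,0,0,0],[0,0,20,0,0,0],[0,0,20,0,0,0]]])

```text
time_s: 46.9
tool_pos: [0.5026, -0.0431, 0.1426]
ee_rot: [0.099, 0.995, 0.0, -0.0]
contact_force: [0.1, 0.1, -3.5]
gripper_width: 0.017
```

Emit:
drive_tool(motion=[[[0,0,17,0,0,0],[0,0,12,0,0,0],[0,0,7,0,0,0],[0,0,0,0,0,0],[0,0,0,0,0,0]]])

```text
time_s: 47.4
tool_pos: [0.5034, -0.0429, 0.1085]
ee_rot: [0.099, 0.995, 0.0, 0.0]
contact_force: [0.6, 1.1, -4.0]
gripper_width: 0.0169
```

```bash
python3 -c "
from h import *
at()
im=snap('wrist','w33.png'); s=status.read_state()
c=im['color'][50:120,330:410]; cv2.imwrite('pics/hc2.png',cv2.resize(c,None,fx=8,fy=8,interpolation=cv2.INTER_CUBIC))
s=snap('scene','s33.png')
cv2.imwrite('pics/s33c.png',cv2.resize(s['color'][150:270,220:380],(800,600),interpolation=cv2.INTER_CUBIC))
"
```

```text
t 47.4 pos [503.4 -42.9 108.5] yaw 168.62 tilt [0.04 0.01] F [ 0.6  1.1 -4. ] w 16.9 j7 0.74
```

View pics/hc2.png

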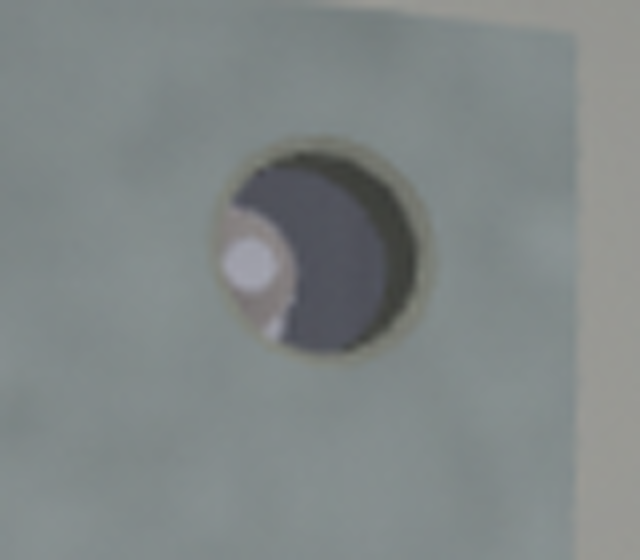

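View pics/s33c.png

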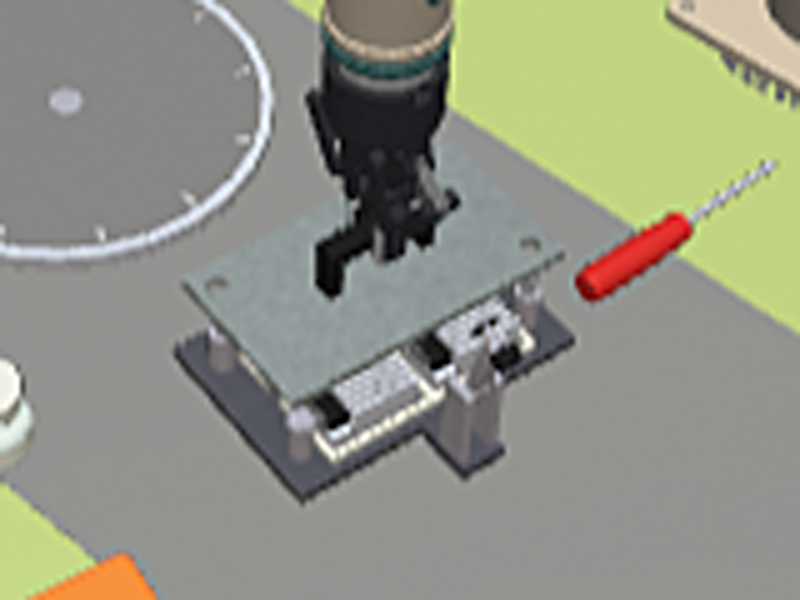

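```bash
python3 -c "
from h import *
im=eyes.get_image('wrist'); s=status.read_state(); p=s['tool_pos']
h=onz(im,369.8,80.5,p[2]-.0168,True);pn=onz(im,360.8,82.5,.068,True)
yaw=np.radians(-11.4)
M=Rn.from_quat(s['ee_rot'])
print('hole',h,'pin tip',pn,'need world',(pn-h)[:2]*1000,'tool',M.inv().apply(pn-h)*1000)
print('vec', (h-p)[:2], 'ang',np.degrees(np.arctan2(*(h-p)[:2][::-1])))
"
```

```text
hole [0.42092246 0.01868988 0.09211595] pin tip [0.4195005 0.0204796 0.068    ] need world [-1.42195946  1.78971687] tool [ 1.7838403   1.46905913 24.11355816]
vec [-0.08265795  0.06172943] ang 143.24741542802997
```

The pin tip shows in the hole at about (361,82), with the hole centre at (370,80.5). A shift of about 1.5/1.2 mm is needed.

Emit:
drive_tool(motion=[[[0.8,0.6,2,0,0,0],[0.7,0.6,3,0,0,0],[0,0,3,0,0,0],[0,0,2,0,0,0],[0,0,0,0,0,0]]])

```text
time_s: 48.05
tool_pos: [0.5015, -0.0416, 0.0979]
ee_rot: [0.099, 0.995, -0.0, -0.0]
contact_force: [0.2, 0.1, -3.5]
gripper_width: 0.0169
```

Emit:
drive_tool(motion=[[[0,0,0,0,0,0],[0,0,0,0,0,0],[0,0,0,0,0,0]]])

```text
time_s: 48.35
tool_pos: [0.5019, -0.0416, 0.0983]
ee_rot: [0.099, 0.995, 0.0, 0.0]
contact_force: [0.0, 0.5, -3.2]
gripper_width: 0.0168
```

```bash
python3 -c "
from h import *
at()
im=snap('wrist','w34.png')
c=im['color'][50:120,330:410]; cv2.imwrite('pics/hc3.png',cv2.resize(c,None,fx=8,fy=8,interpolation=cv2.INTER_CUBIC))
"
```

```text
t 48.35 pos [501.9 -41.6  98.3] yaw 168.61 tilt [0.01 0.  ] F [ 0.   0.5 -3.2] w 16.8 j7 0.72
```

View pics/hc3.png

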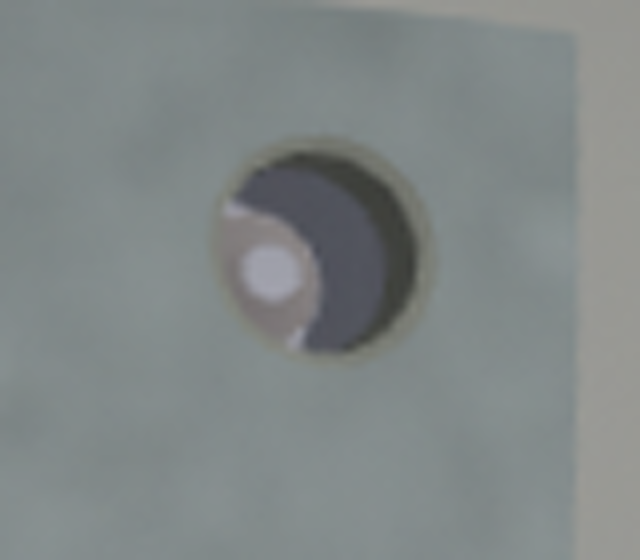

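```bash
python3 -c "
from h import *
im=eyes.get_image('wrist'); s=status.read_state(); p=s['tool_pos']
h=onz(im,369.8,80.5,p[2]-.0168,True);pn=onz(im,330+272/8-.5,50+273/8-.5,.068,True)
M=Rn.from_quat(s['ee_rot'])
print(p,'hole',h,'pin tip',pn,'need world',(pn-h)[:2]*1000,'tool',M.inv().apply(pn-h)*1000)
# through-hole lower rim check: crop centre of visible lower circle
"
```

```text
[ 0.50185583 -0.04158576  0.09831362] hole [0.41910841 0.02012246 0.08151362] pin tip [0.41928154 0.0203779  0.068     ] need world [0.1731306  0.25543371] tool [-0.11631269  0.28414932 13.51365427]
```

Aligned to within about 0.3 mm. Lowering gently and watching the force.

Emit:
drive_tool(motion=[[[0,0,2,0,0,0],[0,0,3,0,0,0],[0,0,3,0,0,0],[0,0,2,0,0,0],[0,0,2,0,0,0]]])

```text
time_s: 48.95
tool_pos: [0.5017, -0.0416, 0.086]
ee_rot: [0.099, 0.995, -0.0, -0.0]
contact_force: [0.4, 0.8, -3.9]
gripper_width: 0.0169
```

Emit:
drive_tool(motion=[[[0,0,2,0,0,0],[0,0,2,0,0,0],[0,0,0,0,0,0]]])

```text
time_s: 49.25
tool_pos: [0.5016, -0.0416, 0.082]
ee_rot: [0.099, 0.995, -0.0, -0.0]
contact_force: [0.5, -0.1, -4.0]
gripper_width: 0.017
```

Emit:
drive_tool(motion=[[[0,0,2,0,0,0],[0,0,2.5,0,0,0],[0,0,2.5,0,0,0],[0,0,2,0,0,0],[0,0,1,0,0,0]]])

```text
time_s: 49.75
tool_pos: [0.5017, -0.0416, 0.072]
ee_rot: [0.099, 0.995, -0.0, -0.0]
contact_force: [-0.6, 0.8, -2.6]
gripper_width: 0.0167
```

Emit:
drive_tool(motion=[[[0,0,1,0,0,0],[0,0,0.5,0,0,0],[0,0,0,0,0,0]]])

```text
time_s: 50.05
tool_pos: [0.5018, -0.0416, 0.0707]
ee_rot: [0.099, 0.995, -0.0, -0.0]
contact_force: [-0.1, -0.4, -3.2]
gripper_width: 0.017
```

Emit:
drive_tool(motion=[[[0,0,0.5,0,0,0],[0,0,0.5,0,0,0],[0,0,0.3,0,0,0],[0,0,0,0,0,0]]])

```text
time_s: 50.45
tool_pos: [0.5019, -0.0416, 0.0698]
ee_rot: [0.099, 0.995, -0.0, 0.0]
contact_force: [-1.0, -0.7, 1.3]
gripper_width: 0.0167
```

```bash
python3 -c "
from h import *
at()
im=snap('wrist','w35.png')
c=im['color'][50:120,330:410]; cv2.imwrite('pics/hc4.png',cv2.resize(c,None,fx=6,fy=6,interpolation=cv2.INTER_CUBIC))
s=snap('scene','s35.png')
cv2.imwrite('pics/s35c.png',cv2.resize(s['color'][150:270,220:380],(800,600),interpolation=cv2.INTER_CUBIC))
"
```

```text
t 50.45 pos [501.9 -41.6  69.8] yaw 168.61 tilt [ 0.02 -0.02] F [-1.  -0.7  1.3] w 16.7 j7 0.68
```

View pics/hc4.png

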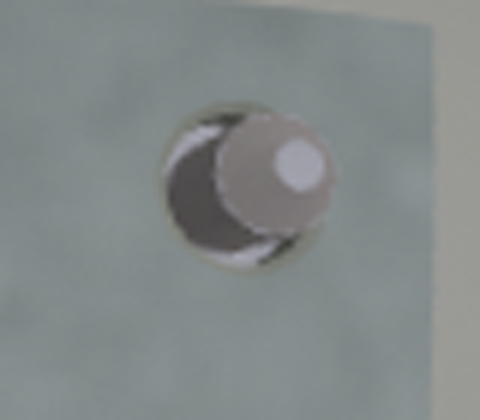

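View pics/s35c.png

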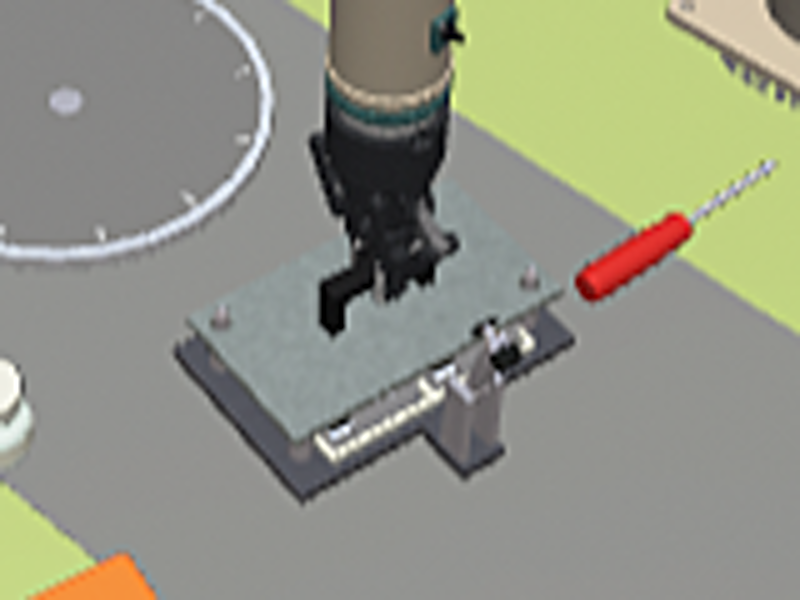

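Both pins stand through the holes and the height matches flush. Releasing.

Emit:
drive_tool(motion=[[[0,0,0,0,0,0],[0,0,0,0,0,0],[0,0,0,0,0,0],[0,0,0,0,0,0]]], claw=40)

```text
time_s: 50.95
tool_pos: [0.5019, -0.0415, 0.0694]
ee_rot: [0.099, 0.995, 0.0, 0.0]
contact_force: [-0.4, 0.2, 0.2]
gripper_width: 0.04
```

Emit:
drive_tool(motion=[[[0,0,-8,0,0,0],[0,0,-16,0,0,0],[0,0,-25,0,0,0],[0,0,-35,0,0,0],[0,0,-35,0,0,0]]])

```text
time_s: 51.45
tool_pos: [0.5013, -0.0413, 0.1899]
ee_rot: [0.099, 0.995, 0.0, -0.0]
contact_force: [0.6, -0.1, 0.1]
gripper_width: 0.0399
```

Emit:
drive_tool(motion=[[[-10,0,-30,0,0,0],[-15,0,-20,0,0,0],[-15,0,-10,0,0,0],[-10,0,0,0,0,0],[0,0,0,0,0,0]]])

```text
time_s: 51.95
tool_pos: [0.5514, -0.0518, 0.2482]
ee_rot: [0.1, 0.995, 0.0, 0.0]
contact_force: [0.0, 1.1, -0.3]
gripper_width: 0.0402
```

Emit:
drive_tool(motion=[[[0,0,0,0,0,0],[0,0,0,0,0,0],[0,0,0,0,0,0]]])

```text
time_s: 52.25
tool_pos: [0.5499, -0.0513, 0.2479]
ee_rot: [0.099, 0.995, -0.0, -0.001]
contact_force: [-0.2, 0.6, -0.5]
gripper_width: 0.0399
```

```bash
python3 -c "
from h import *
at()
im=snap('wrist','w36.png')
cv2.imwrite('pics/r36.png',rect(im,.053,.37,.64,-.19,.14,1800))
s=snap('scene','s36.png')
cv2.imwrite('pics/s36c.png',cv2.resize(s['color'][150:270,220:380],(800,600),interpolation=cv2.INTER_CUBIC))
"
```

```text
t 52.25 pos [549.9 -51.3 247.9] yaw 168.65 tilt [-0.09 -0.  ] F [-0.2  0.6 -0.5] w 39.9 j7 0.96
```

View pics/w36.png

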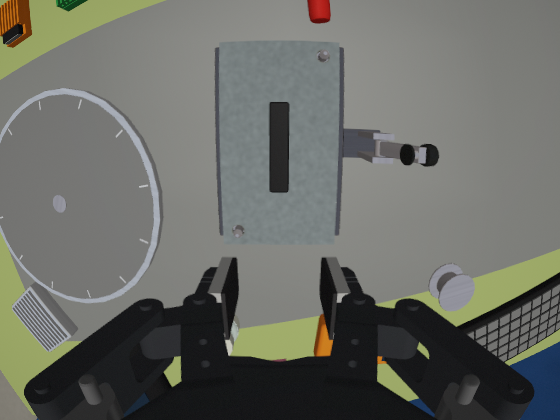

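View pics/r36.png

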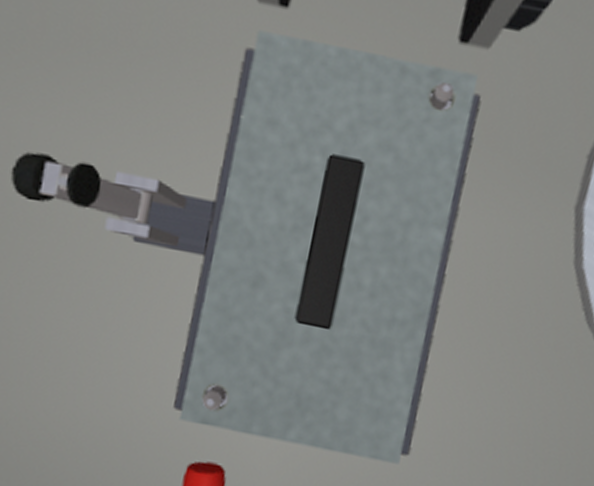

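View pics/s36c.png

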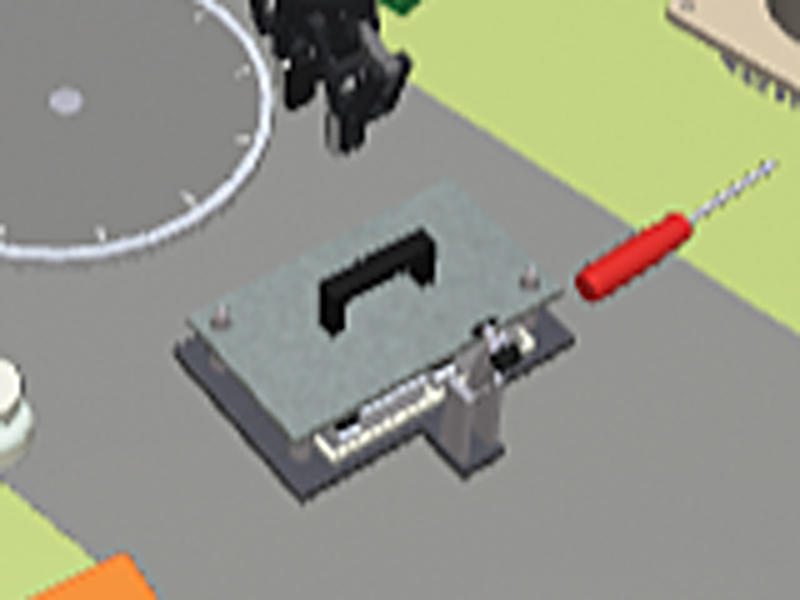

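The plate is flush: its centre measures about (0.5025,−0.0428) and both pins poke through. Now the clamp: go beyond the knob with the fingers closed and push it over.

```bash
python3 -c "
from h import *
plan([.5355,.1215,.25],78.6)
im=eyes.get_image('wrist'); 
C=-np.array(im['R']).T@np.array(im['t']); s=status.read_state(); print('cam in tool',Rn.from_quat(s['ee_rot']).inv().apply(C-s['tool_pos']))
t=snap('top','t36.png')
cv2.imwrite('pics/t36c.png',cv2.resize(t['color'][170:260,210:310],(800,720),interpolation=cv2.INTER_CUBIC))
"
```

```text
t 52.35 pos [550.3 -51.3 248.2] yaw 168.64 tilt [-0.04 -0.  ] F [-0.7  0.6 -0.3] w 39.8 j7 0.96
[[[1.3, 4.3, 0.0, 0.0, 0.0, 2.3], [1.8, 5.5, -0.1, 0.0, 0.0, 3.0], [2.6, 6.6, -0.1, 0.0, 0.0, 3.7], [3.6, 7.5, -0.1, 0.0, 0.0, 4.3], [4.7, 8.4, -0.1, 0.0, 0.0, 5.0]]]
[[[6.2, 9.0, -0.1, 0.0, 0.0, 5.7], [7.9, 9.3, -0.1, 0.0, 0.0, 6.3], [9.8, 9.3, -0.2, 0.0, 0.0, 7.0], [11.9, 8.8, -0.1, 0.0, 0.0, 7.7], [12.9, 7.1, -0.2, 0.0, 0.0, 7.7]]]
[[[12.6, 4.8, -0.1, 0.0, 0.0, 7.0], [11.9, 3.0, -0.1, 0.0, 0.0, 6.3], [10.8, 1.4, -0.2, 0.0, 0.0, 5.7], [9.6, 0.4, -0.1, 0.0, 0.0, 5.0], [8.4, -0.4, 0.0, 0.0, 0.0, 4.3]]]
[[[7.0, -0.9, -0.1, 0.0, 0.0, 3.7], [5.7, -1.1, -0.1, 0.0, 0.0, 3.0], [4.3, -1.1, 0.0, 0.0, 0.0, 2.3], [0, 0, 0, 0, 0, 0], [0, 0, 0, 0, 0, 0]]]
cam in tool [ 0.07126248 -0.00101362 -0.14305902]
```

Emit:
drive_tool(motion=[[[1.3,4.3,0,0,0,2.3],[1.8,5.5,0,0,0,3],[2.6,6.6,0,0,0,3.7],[3.6,7.5,0,0,0,4.3],[4.7,8.4,0,0,0,5]]], claw=0)

```text
time_s: 52.95
tool_pos: [0.5477, -0.0162, 0.2484]
ee_rot: [0.258, 0.966, -0.0, -0.0]
contact_force: [0.3, -0.5, -0.4]
gripper_width: -0.0004
```

Emit:
drive_tool(motion=[[[6.2,9,0,0,0,5.7],[8,9.3,0,0,0,6.3],[9.8,9.3,0,0,0,7],[12,8.8,0,0,0,7.7],[13,7,0,0,0,7.7]]])

```text
time_s: 53.45
tool_pos: [0.5418, 0.0504, 0.2485]
ee_rot: [0.533, 0.846, 0.0, 0.0]
contact_force: [-0.2, 0.3, 0.1]
gripper_width: 0.0
```

Emit:
drive_tool(motion=[[[12.6,4.8,0,0,0,7],[12,3,0,0,0,6.3],[10.8,1.4,0,0,0,5.7],[9.6,0.4,0,0,0,5],[8.4,-0.4,0,0,0,4.3]]])

```text
time_s: 53.95
tool_pos: [0.5371, 0.1052, 0.2485]
ee_rot: [0.723, 0.691, 0.0, -0.0]
contact_force: [-0.2, 0.2, -0.5]
gripper_width: -0.0002
```

Emit:
drive_tool(motion=[[[7,-1,0,0,0,3.7],[5.7,-1,0,0,0,3],[4.3,-1,0,0,0,2.3],[0,0,0,0,0,0],[0,0,0,0,0,0]]])

```text
time_s: 54.45
tool_pos: [0.5358, 0.1215, 0.2484]
ee_rot: [0.773, 0.634, -0.0, 0.0]
contact_force: [-0.4, -0.2, -0.3]
gripper_width: -0.0001
```

```bash
python3 -c "
from h import *
plan([.5355,.1215,.112],78.6,vmax=30)
im=snap('wrist','w37.png')
s=snap('scene','s37.png')
cv2.imwrite('pics/s37c.png',cv2.resize(s['color'][130:270,220:400],(800,622),interpolation=cv2.INTER_CUBIC)[:600])
"
```

```text
t 54.45 pos [535.8 121.5 248.4] yaw 78.68 tilt [-0.   -0.01] F [-0.4 -0.2 -0.3] w -0.1 j7 -0.68
[[[0.0, 0.0, 11.1, 0.0, 0.0, 0.0], [0.0, -0.1, 17.9, 0.0, 0.0, 0.0], [0.0, 0.0, 24.5, 0.0, 0.0, 0.0], [0.0, -0.1, 29.5, 0.0, 0.0, 0.0], [-0.1, 0.0, 24.5, 0.0, 0.0, 0.0]]]
[[[0.0, 0.0, 17.8, 0.0, 0.0, 0.0], [0.0, -0.1, 11.1, 0.0, 0.0, 0.0], [0, 0, 0, 0, 0, 0], [0, 0, 0, 0, 0, 0]]]
```

View pics/w37.png

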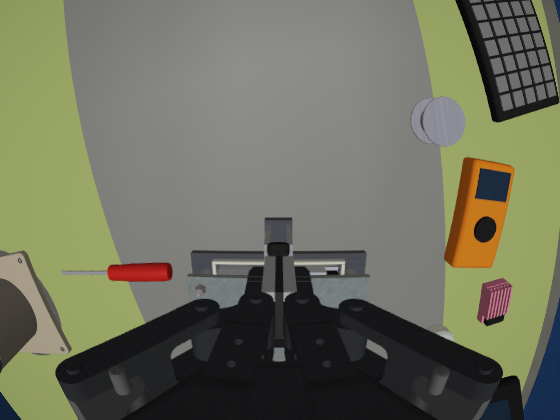

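View pics/s37c.png

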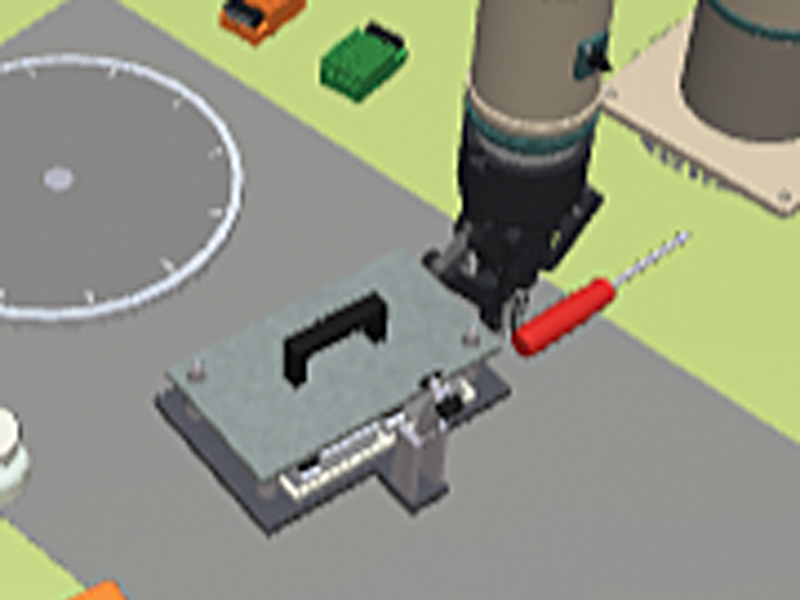

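```bash
python3 -c "
from h import *
im=eyes.get_image('wrist')
ex=np.array([.1977,.9803]);c=np.array([.5025,-.042])
for v in (243,249,255):
  for z in (.11,.12,.13):
    p=onz(im,279,v,z,True); print(v,z,'fix y',(p[:2]-c)@ex, 'fix x',(p[:2]-c)@np.array([.9803,-.1977]))
q=im['color'][210:300,240:320]; cv2.imwrite('pics/q37.png',cv2.resize(q,None,fx=6,fy=6,interpolation=cv2.INTER_CUBIC))
t=cv2.imread('pics/t36.png'); cv2.imwrite('pics/t36c.png',cv2.resize(t[170:260,210:310],(660,594),interpolation=cv2.INTER_CUBIC))
"
```

```text
243 0.11 fix y 0.12712746183069534 fix x 0.0009856342762700736
243 0.12 fix y 0.1310374926050005 fix x 0.0009812625387149883
243 0.13 fix y 0.1349475233793057 fix x 0.0009768908011600083
249 0.11 fix y 0.12109479676963887 fix x 0.0009860363982546077
249 0.12 fix y 0.12521911763900237 fix x 0.0009816503766712408
249 0.13 fix y 0.12934343850836588 fix x 0.0009772643550878736
255 0.11 fix y 0.11496960785245273 fix x 0.0009865146914157141
255 0.12 fix y 0.11931150541504047 fix x 0.0009821116800797867
255 0.13 fix y 0.12365340297762822 fix x 0.0009777086687438503
```

View pics/q37.png

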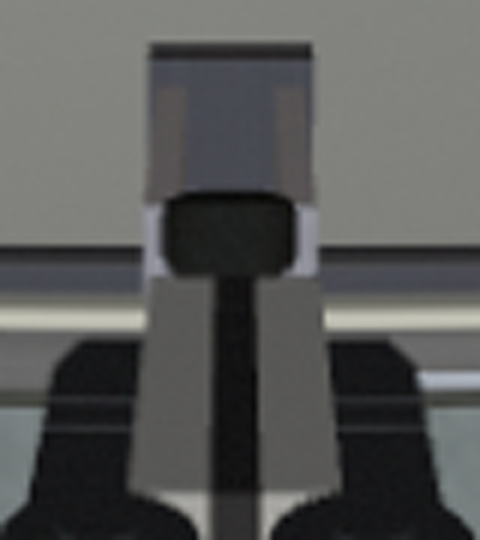

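The knob's outer face is at fixture y ≈ 133 mm, and the fingers, at y ≈ 165, are clear of it. Descending.

Emit:
drive_tool(motion=[[[0,0,11,0,0,0],[0,0,18,0,0,0],[0,0,24.5,0,0,0],[0,0,29.5,0,0,0],[0,0,24.5,0,0,0]]])

```text
time_s: 55.1
tool_pos: [0.5352, 0.1211, 0.1389]
ee_rot: [0.774, 0.633, -0.001, -0.0]
contact_force: [0.6, -0.4, 0.1]
gripper_width: 0.0001
```

Emit:
drive_tool(motion=[[[0,0,18,0,0,0],[0,0,11,0,0,0],[0,0,0,0,0,0],[0,0,0,0,0,0]]])

```text
time_s: 55.5
tool_pos: [0.5361, 0.1218, 0.1122]
ee_rot: [0.774, 0.633, 0.0, 0.0]
contact_force: [0.3, 0.4, 1.0]
gripper_width: -0.0003
```

Emit:
drive_tool(motion=[[[-4,0,0,0,0,0],[-6,0,0,0,0,0],[-6,0,0,0,0,0],[-6,0,0,0,0,0],[-6,0,0,0,0,0]]])

```text
time_s: 56.0
tool_pos: [0.5307, 0.0941, 0.1124]
ee_rot: [0.774, 0.633, 0.001, 0.0]
contact_force: [0.7, 2.1, 1.4]
gripper_width: -0.0002
```

Emit:
drive_tool(motion=[[[-6,0,0,0,0,0],[-6,0,0,0,0,0],[-6,0,0,0,0,0],[-6,0,0,0,0,0],[-6,0,0,0,0,0]]])

```text
time_s: 56.5
tool_pos: [0.5243, 0.0642, 0.1119]
ee_rot: [0.774, 0.633, -0.0, 0.0]
contact_force: [0.4, 0.7, -0.8]
gripper_width: 0.0001
```

```bash
python3 -c "
from h import *
at()
im=snap('wrist','w38.png')
s=snap('scene','s38.png')
cv2.imwrite('pics/s38c.png',cv2.resize(s['color'][150:270,240:400],(800,600),interpolation=cv2.INTER_CUBIC)[:600])
"
```

```text
t 56.5 pos [524.3  64.2 111.9] yaw 78.61 tilt [-0.   -0.01] F [ 0.4  0.7 -0.8] w 0.1 j7 -0.69
```

View pics/s38c.png

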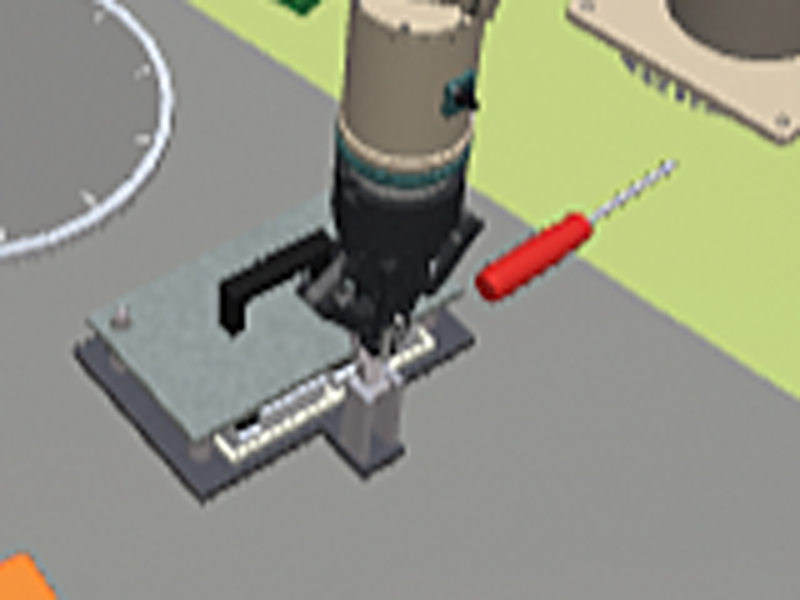

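Emit:
drive_tool(motion=[[[-6,0,0,0,0,0],[-6,0,0,0,0,0],[-6,0,0,0,0,0],[-6,0,0,0,0,0],[-4,0,0,0,0,0]]])

```text
time_s: 57.1
tool_pos: [0.5187, 0.0365, 0.1119]
ee_rot: [0.774, 0.633, -0.0, 0.0]
contact_force: [-0.2, 0.7, -0.5]
gripper_width: 0.0003
```

```bash
python3 -c "
from h import *
at()
im=snap('wrist','w39.png')
s=snap('scene','s39.png')
cv2.imwrite('pics/s39c.png',cv2.resize(s['color'][150:270,240:400],(800,600),interpolation=cv2.INTER_CUBIC)[:600])
"
```

```text
t 57.1 pos [518.7  36.5 111.9] yaw 78.58 tilt [-0.02 -0.02] F [-0.2  0.7 -0.5] w 0.3 j7 -0.65
```

View pics/s39c.png

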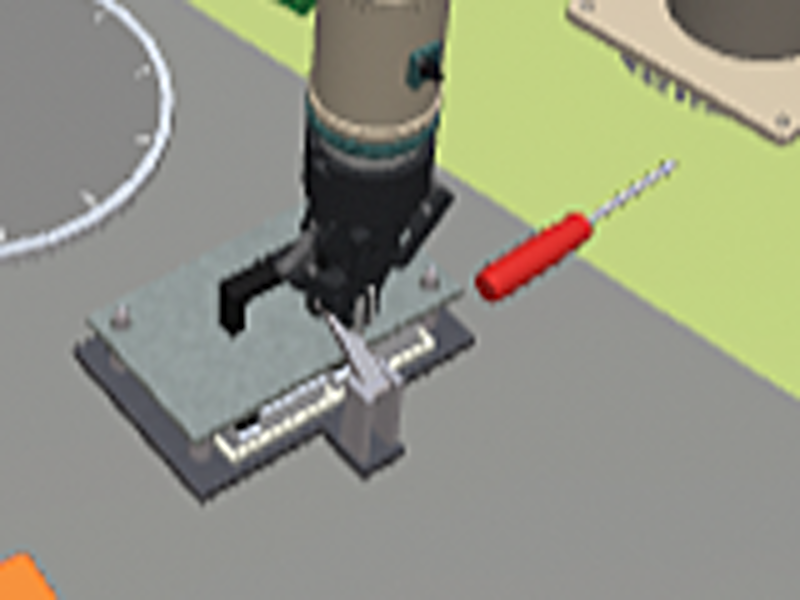

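View pics/w39.png

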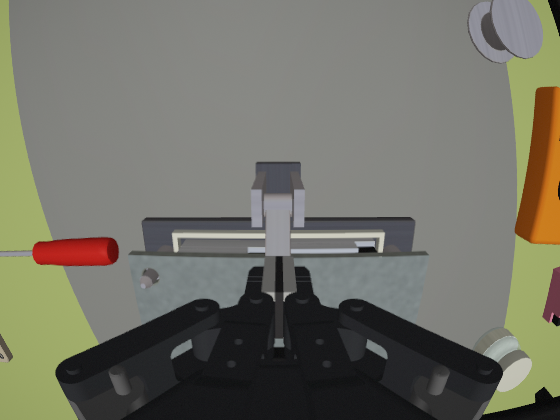

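The clamp is about half-way down. I'll lift, move above the knob and press down.

Emit:
drive_tool(motion=[[[2,0,-8,0,0,0],[0,0,-14,0,0,0],[0,0,-14,0,0,0],[0,0,-8,0,0,0],[0,0,0,0,0,0]]])

```text
time_s: 57.7
tool_pos: [0.5201, 0.0395, 0.1573]
ee_rot: [0.774, 0.633, 0.001, 0.001]
contact_force: [-0.0, -0.1, -1.3]
gripper_width: -0.0001
```

Emit:
drive_tool(motion=[[[-6,0,0,0,0,0],[-8,0,0,0,0,0],[-8,0,0,0,0,0],[-6,0,0,0,0,0],[0,0,0,0,0,0]]])

```text
time_s: 58.2
tool_pos: [0.5133, 0.0102, 0.1556]
ee_rot: [0.774, 0.633, -0.001, -0.0]
contact_force: [0.9, -1.0, -0.8]
gripper_width: 0.0005
```

```bash
python3 -c "
from h import *
at(); s=status.read_state()['tool_pos']; print((s[:2]-[.5025,-.042])@np.array([[.1977],[.9803]]))
im=snap('wrist','w40.png')
s=snap('scene','s40.png')
cv2.imwrite('pics/s40c.png',cv2.resize(s['color'][150:270,240:400],(800,600),interpolation=cv2.INTER_CUBIC)[:600])
"
```

```text
t 58.2 pos [513.3  10.2 155.6] yaw 78.48 tilt [-0.06 -0.04] F [ 0.9 -1.  -0.8] w 0.5 j7 -0.57
[0.05325565]
```

View pics/s40c.png

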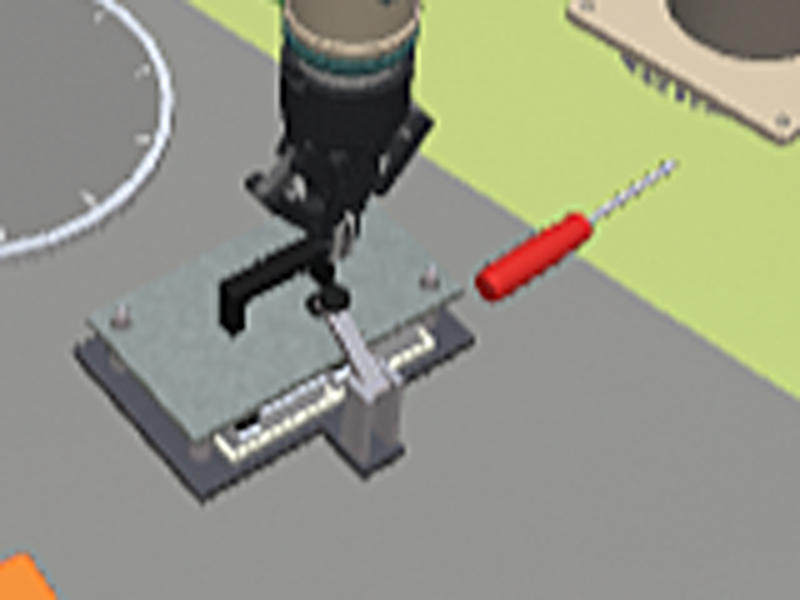

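The knob is right under the fingers, at (330,298) in the crop. Pressing down.

Emit:
drive_tool(motion=[[[0,0,6,0,0,0],[0,0,8,0,0,0],[0,0,8,0,0,0],[-1,0,8,0,0,0],[-1,0,8,0,0,0]]])

```text
time_s: 58.8
tool_pos: [0.5129, 0.0085, 0.1172]
ee_rot: [0.774, 0.633, -0.001, 0.0]
contact_force: [-0.8, -3.2, 4.3]
gripper_width: -0.0
```

Emit:
drive_tool(motion=[[[-1,0,6,0,0,0],[-1,0,6,0,0,0],[-1,0,6,0,0,0],[-1,0,5,0,0,0],[0,0,4,0,0,0]]])

```text
time_s: 59.3
tool_pos: [0.5124, 0.0059, 0.0905]
ee_rot: [0.774, 0.633, -0.0, -0.0]
contact_force: [-0.8, -0.8, 0.3]
gripper_width: 0.0
```

```bash
python3 -c "
from h import *
at(); s=status.read_state()['tool_pos']; print((s[:2]-[.5025,-.042])@np.array([[.1977],[.9803]]))
im=snap('wrist','w41.png')
s=snap('scene','s41.png')
cv2.imwrite('pics/s41c.png',cv2.resize(s['color'][150:270,240:400],(800,600),interpolation=cv2.INTER_CUBIC)[:600])
"
```

```text
t 59.3 pos [512.4   5.9  90.5] yaw 78.61 tilt [-0.01  0.  ] F [-0.8 -0.8  0.3] w 0.0 j7 -0.62
[0.04892168]
```

View pics/s41c.png

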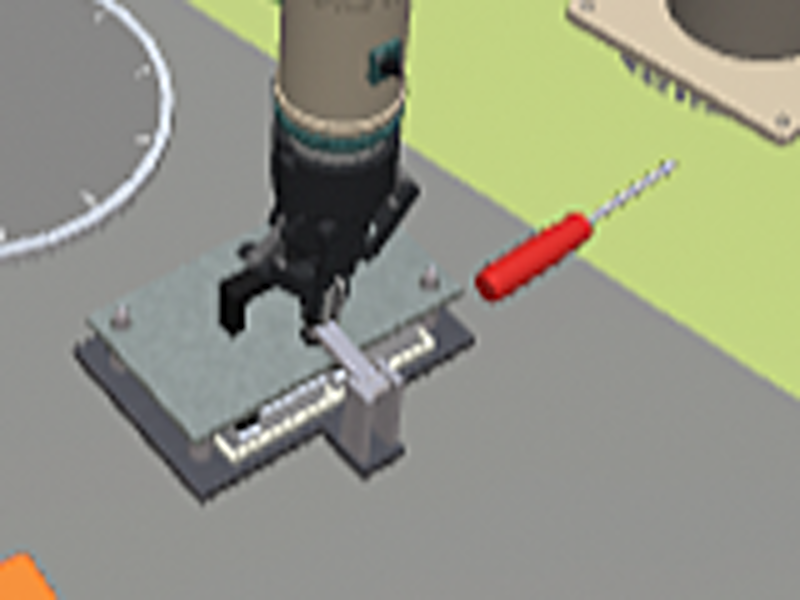

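Emit:
drive_tool(motion=[[[0,0,2,0,0,0],[0,0,1.5,0,0,0],[0,0,1,0,0,0],[0,0,1,0,0,0],[0,0,0,0,0,0]]])

```text
time_s: 59.9
tool_pos: [0.5126, 0.006, 0.0854]
ee_rot: [0.774, 0.633, 0.0, -0.0]
contact_force: [-0.5, -0.5, -0.1]
gripper_width: -0.0002
```

Emit:
drive_tool(motion=[[[0,0,0.5,0,0,0],[0,0,0.5,0,0,0],[0,0,0,0,0,0]]])

```text
time_s: 60.2
tool_pos: [0.5127, 0.006, 0.0849]
ee_rot: [0.774, 0.633, 0.0, 0.0]
contact_force: [-1.5, -0.6, 5.0]
gripper_width: -0.0002
```

Emit:
drive_tool(motion=[[[0,0,0.5,0,0,0],[0,0,0.5,0,0,0],[0,0,0,0,0,0]]])

```text
time_s: 60.5
tool_pos: [0.5127, 0.0059, 0.0847]
ee_rot: [0.774, 0.633, 0.0, 0.0]
contact_force: [-1.7, -0.6, 13.4]
gripper_width: 0.0002
```

```bash
python3 -c "
from h import *
at()"
```

```text
t 60.5 pos [512.7   5.9  84.7] yaw 78.61 tilt [ 0.05 -0.03] F [-1.7 -0.6 13.4] w 0.2 j7 -0.62
```

The clamp is at its hard stop: 13 N with no further travel, at TCP z 84.7 mm against 85 mm expected. Retreating and checking.

Emit:
drive_tool(motion=[[[0,0,-4,0,0,0],[0,0,-12,0,0,0],[0,0,-22,0,0,0],[0,0,-35,0,0,0],[0,0,-40,0,0,0]]])

```text
time_s: 61.0
tool_pos: [0.5117, 0.0061, 0.1974]
ee_rot: [0.774, 0.634, -0.001, -0.001]
contact_force: [0.8, 0.5, -0.2]
gripper_width: -0.0002
```

Emit:
drive_tool(motion=[[[-20,0,-30,0,0,0],[-30,0,-15,0,0,0],[-30,0,0,0,0,0],[-20,0,0,0,0,0],[-10,0,0,0,0,0]]])

```text
time_s: 61.5
tool_pos: [0.4902, -0.104, 0.242]
ee_rot: [0.775, 0.632, -0.0, 0.0]
contact_force: [-0.5, 0.2, -0.4]
gripper_width: 0.0001
```

Emit:
drive_tool(motion=[[[0,0,0,0,0,0],[0,0,0,0,0,0],[0,0,0,0,0,0],[0,0,0,0,0,0],[0,0,0,0,0,0]]])

```text
time_s: 62.0
tool_pos: [0.491, -0.101, 0.2414]
ee_rot: [0.773, 0.634, 0.0, -0.0]
contact_force: [-0.3, -0.9, 0.1]
gripper_width: -0.0001
```

```bash
python3 -c "
from h import *
at()
im=snap('wrist','w42.png')
s=snap('scene','s42.png');snap('top','t42.png')
cv2.imwrite('pics/s42c.png',cv2.resize(s['color'][150:270,220:380],(800,600),interpolation=cv2.INTER_CUBIC)[:600])
"
```

```text
t 62.0 pos [ 491.  -101.   241.4] yaw 78.7 tilt [-0.    0.02] F [-0.3 -0.9  0.1] w -0.1 j7 -0.27
```

View pics/s42c.png

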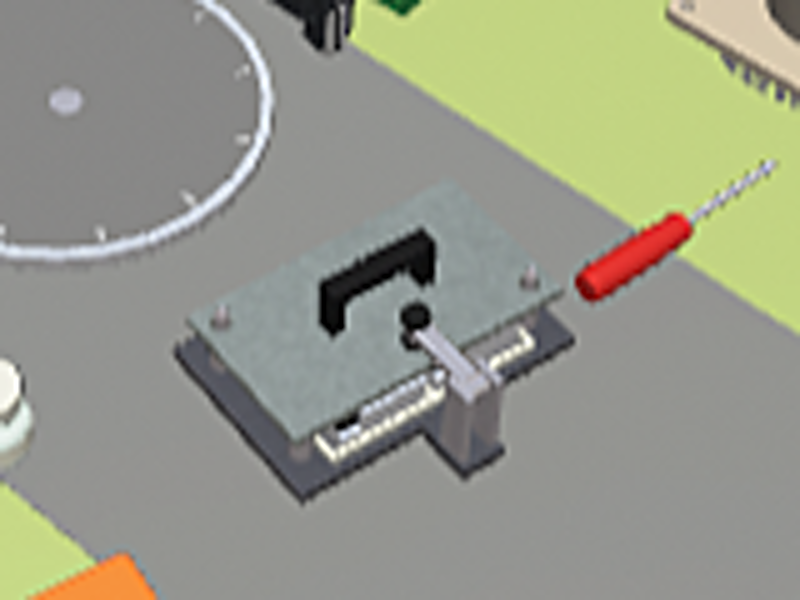

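View pics/w42.png

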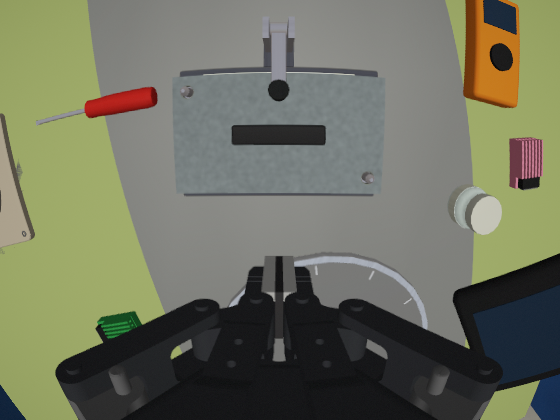

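View pics/t42.png

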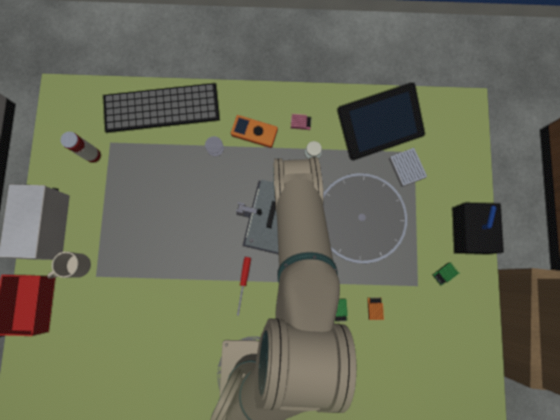

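The bar is level over the plate, with the knob at (279,90) in the wrist view. One numeric check before handing in.

```bash
python3 -c "
from h import *
im=eyes.get_image('wrist')
c=np.array([.5025,-.042])
p=onz(im,279,90,.085,True);d=p[:2]-c
print('knob fix',d@[.9803,-.1977],d@[.1977,.9803])
h=onz(im,278.5,134.5,.095,True);d=h[:2]-c;print('handle fix',d@[.9803,-.1977],d@[.1977,.9803])
for u,v in [(187,91),(368,177)]:
  h=onz(im,u,v,.062,True);d=h[:2]-c;print('pin',d@[.9803,-.1977],d@[.1977,.9803])
print(status.read_state()['contact_force'])
env.job_done()
"
```

```text
knob fix 0.0009218492519718492 0.0393629931319709
handle fix 0.0004814824233622227 -0.0013402949177814293
pin -0.09089836863185057 0.04391073915475882
pin 0.09255139237532914 -0.044293070781452365
[-0.26113309 -0.61465638  0.01726224]
the job is handed in; nothing more can be done
```

I took all four modules off the turntable and laid each one in its own nest. I then lowered the pressure plate over both pins and pressed the clamp down until it stopped. The job is handed in, about 62 s on the clock.

Last checks:
- **Modules:** the pictures taken before the plate went on show all four flat in their nests. They are hidden under the plate now.
- **Plate:** both pins stand through the holes. The gripper height at release matched flush on the posts. The plate centre is within about 1.5 mm of the fixture's by camera.
- **Clamp:** it stopped moving at 13 N with the knob top at 84.7 mm (85 mm expected). After I backed off, the knob measured at y = 39 mm in the fixture's frame (41 mm expected), and the bar looks level.
- **Bystanders:** they look unmoved in the last top view, and the arm was clear of everything.

The only thing out of line was a brief 42 N wrist force when the second module touched down. That is below the 120 N limit, and the module looked flat afterwards. I saw no sign of anything being knocked aside or of the grip slackening.

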